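# Squaring a valve block to the dowel pins of a pump panel

### The job

I am about to screw the new valve block to this pump panel and it has to sit square to the row. First lay the straightedge flat on the panel, on the side with the thumb knobs, and slide it under the tube rail until its long edge touches both dowel pins at once; then lower the valve block so that each of its four studs drops into its own slot, and slide it up flush against the straightedge. Leave both there, lying flat and let go of, with the straightedge still against both pins, and do not disturb the beaker, the bottle or the screwdriver.

Things in the scene. Friction and masses are not known exactly. Their poses are not given: they have to be found in the camera images.
- plate: White aluminium pump panel lying fixed on the bench, 280 (x) x 310 (y) x 12 mm thick; origin at the centre of its underside, top face at z = 12. Its x points to the robot's left (yaw 1.0 to 1.6 rad), its y runs along the row. Panel x, y below are in this frame, mm. Two dowel pins at x = 46, y = -70 and 70; four slots at x = -28; a tube rail above at x = -18.
- rail_mid (a point): Middle of the tube rail's axis, 162 mm over the bench (panel x = -18, y = 0): a fixed steel bar, 14 mm diameter, 298 mm long along panel y, on 14 mm posts with 26 mm square feet at y = -134 and 134. It runs over the places where the straightedge and the valve block end, so a gripper coming straight down there hits it: lean the tool, fingers pointing towards panel +x.
- pump_row (a point): Middle of the row of three fitted pump heads beyond the pins, at their top, 63 mm over the bench. They fill panel x = 71 to 133, y = -140 to 140. Fixed.
- knob_left (a point): Black thumb knob on the panel (x = -85, y = 132), 28 mm diameter; the point is at its top, 42 mm over the bench. Fixed.
- knob_right (a point): The same thumb knob at panel y = -132.
- pin_left (a point): Dowel pin at panel y = +70: steel, 12 mm diameter, 28 mm tall above the panel. The point is on its axis at the panel's top face; axes as the panel.
- pin_right (a point): Dowel pin at panel y = -70, the same as pin_left.
- slot_row (a point): Centre of the row of four slots cut through the panel, at its top face (panel x = -28, y = 0). Each slot is 32 mm long in x and 12 wide in y; they are centred at y = -48, -16, 16, 48.
- straightedge_mid (a point): Straightedge: aluminium box section with scale ticks, 180 mm long (its y) x 40 wide (its x) x 22 high (z), about 0.2 kg, loose, starts lying flat on the bench to one side of the panel. The point is its centre, 11 mm above its underside. Both long sides are true edges and both ends are alike. Against the pins its centre line is at panel x = 20.
- manifold_mid (a point): Valve block: aluminium bar 130 mm long (its y) x 40 wide (its x) x 25 high, with a black valve coil 30 x 30 mm on its middle up to 75 mm above the bar's underside; brass end fittings make it 158 mm long. Loose, 0.42 kg, both ways round alike. The point is on the coil's axis, 37.5 mm above the bar's underside; z up. Seated on the panel it is 49.5 mm over the bench.
- manifold_foot (a point): Middle of the valve block's underside. Four steel studs, 8 mm diameter and 9 mm long with tapered feet, hang from it at the block's y = -48, -16, 16, 48 (x = 0). At the start it is 24 mm over the bench, on the cradle. When flush against a straightedge that touches both pins it is at panel x = -20.
- cradle: Fixed wooden cradle, 46 (x) x 150 (y) x 24 mm high, grooved along y, on the other side of the panel; the valve block rests on it with its studs in the groove. Origin at the centre of its underside.
- beaker_mid (a point): Glass beaker, 76 mm diameter, 100 mm tall, standing on the bench; the point is its centre. To be left alone.
- bottle_mid (a point): Amber bottle, 64 mm diameter, 140 mm tall, standing on the bench; the point is its centre. To be left alone.
- screwdriver_grip (a point): Screwdriver with a black handle, 180 mm long, lying at the robot's left, short of the panel; the point is in its handle. To be left alone.
Mind the look-alikes: they are no part of the job. What is shaped like the part that bears straightedge_mid but green is not meant.

How it is judged (in metres and radians):
On the way, in this order (a step that is already met when the one before it is completed fails the run):
1. the straightedge lies flat on the panel, on the slots' side of the pins, against both dowel pins (within 1.4 mm of each) (x of pin_left in the frame of straightedge_mid between -0.0274 and 0.0274 m and y of pin_left in the frame of straightedge_mid between -0.09 and 0.09 m and x of pin_right in the frame of straightedge_mid between -0.0274 and 0.0274 m and y of pin_right in the frame of straightedge_mid between -0.09 and 0.09 m and x of straightedge_mid in the frame of plate below 0.04 m and angle between the y axis of straightedge_mid and the y axis of plate, either way round below 0.05 rad and z of straightedge_mid in the frame of plate between 0.0205 and 0.0255 m and angle between straightedge_mid's own z axis and vertical below 0.05 rad), for 0.2 s.
2. the valve block stands on the panel with all four studs down in their slots (z of manifold_mid in the frame of plate between 0.047 and 0.0515 m and x of manifold_mid in the frame of plate between -0.05 and -0.01 m and y of manifold_mid in the frame of plate between -0.006 and 0.006 m and angle between manifold_mid's own z axis and vertical below 0.03 rad), for 0.2 s.
At the end, for the whole second after the job is handed in: Straightedge flat on the panel, on the slots' side of the pins, within 1.4 mm of both and overlapping both; valve block down on the panel (2 mm) with its four studs in their slots, its long side within 1.4 mm of the straightedge and parallel to 0.02 rad; both at rest (all of step 1 and all of step 2 and x of manifold_mid in the frame of straightedge_mid between -0.0414 and 0.0414 m and angle between the y axis of manifold_mid and the y axis of straightedge_mid, either way round below 0.02 rad and linear speed of each of straightedge, manifold below 0.01 m/s); the robot touches nothing.
It fails at once if the beaker, the bottle or the screwdriver is moved more than 20 mm, or the beaker or bottle is tipped (distance of any of beaker_mid, bottle_mid, screwdriver_grip from where it was at the start of the episode above 0.02 m or angle between any of beaker_mid, bottle_mid's own z axis and vertical above 0.3 rad).
It also fails if it takes over 72 s, if anything falls off the work surface, if the arm or the gripper's body presses on something with over 40 N, if the wrist force passes 120 N, or if a joint passes its speed limit or range.

### The arm

A 6-joint arm with a two-finger parallel gripper is mounted at the origin on the work surface. World frame = base frame: x ahead of the robot, y to its left, z up, the work surface at z = 0. Lengths are in mm, angles in rad, forces in N, time in s.
With the tool pointing down it reaches from about 375 to 925 mm from the base axis. Payload 5.7 kg.
Tool frame: the origin (TCP) lies on the mounting face of the last link; the fingertips stand 173 mm ahead of it and the grasp point (between the pads) lies 155 mm ahead of it (manip.pinch_z is the distance from the TCP to the grasp point, in mm); z points along the fingers, x is the direction in which the jaws open and shut, and the axes are right-handed (so a half turn about z gives the same grasp; the last joint's range is limited). The gripper opens to 85 mm and grips with 20 to 120 N. Pads are 22 mm wide; open, the fingers measure 114 mm over their backs; the gripper's body (76 mm by 85 mm) begins 54 mm behind the grasp point. The pads swing forward as they close: fully open they stand 13 mm farther back than shut.
Start: joints at [-1.247, 0.359, 1.51, -0, 1.272, -0.115], TCP at [254.899, -543.15, 404.667] pointing down, gripper open.
Joint ranges: [-2.97, 2.97], [-1.01, 2.36], [0.21, 2.38], [-0.96, 4.11], [0.2, 2.71], [-2.98, 2.98]. Speed limits (rad/s): [2.39, 2.39, 3.14, 3.14, 3.14, 3.14].

### API

Orientations are given as [roll, pitch, yaw] about the fixed x, y, z axes, in that order (R = Rz(yaw) Ry(pitch) Rx(roll)).
In Python, from plant import manip gives the robot as it stands. The module is installed in compiled form; this text tells all that it offers.
- The arm moves only by the shell command python3 -m inch 'ROWS' [FORCE]. ROWS is JSON, a list of rows, each an object with "gripper": the opening, from -1 (shut) to 1 (fully open); "slide": the shift along the tool's x, y, z in m, a list of three; "rot": the turn, a rotation vector about the tool's x, y, z in rad, a list of three. A call has exactly 8 rows; each row shifts and turns the commanded pose from where the row before left it, along the tool's axes as they then stand; what a row does not reach is not made up. A row lasts 1/8 s, in which the tool goes at most 62.5 mm and 10.7 degrees, less where a joint would pass 70% of its speed; a pose out of reach is approached as far as the arm can. A call is refused whole if a number of a shift passes 0.0625 or a number of a turn 0.188, either way. A call with a gripper value outside its range is refused whole. The fingers move at their own pace and stop on an object; FORCE is the grip in N (left out, the last holds). Time passes only in rows, so rows that do not move let the fingers close, or fill a call up. It gives the time, the measured TCP pose, the force and the opening at its end, in the units of the state.
- manip.get_state(): the state, without advancing time (a new reading comes with each control period).
- manip.read_camera(name): name is "scene" or "top" or "wrist"; returns (picture, depth): 420x560x3 uint8, red, green, blue; 420x560 float32, mm along the optical axis (not along the pixel's ray), 0 where there is no reading.
- manip.calibration(name): a dict with "mtx" (3x3 intrinsics, pixels), "origin" and "rotation" of the camera in the world. Camera axes: x right, y down, z forward; pixel columns grow to the right and rows downward; lengths in mm; the calibration is good to about 2 mm. A picture is of the moment at which its call begins: read the wrist's pose just before it. calibration takes no time and is no camera call; for the wrist camera it gives the pose at the moment of the call.
- manip.sign_off(): hands the job in, once; it reports no verdict.
The state is a dict: "time_s": time; "qpos": joint angles; "dq": joint speeds; "tau": joint torques, N m; "tcp_pos": TCP position; "ee_rot": TCP orientation; "force": force on the tool from outside, world axes, zero at the start; "wrist_torque": the same for the moment, N m; "gripper_width": finger opening in mm.
Only numpy, scipy, OpenCV 4.12 (cv2) and the standard library are available. Lean on these libraries where they do the work, as an engineer would, in place of code of your own. Each camera call takes 0.05 s, during which the arm holds its last target.

## Working session

There is one attempt and no reset: what is moved stays moved. The work goes in short steps, Python scripts to look and compute and a shell command to move; the robot and the scene stay as the last step left them, time stands still between calls to the robot, and variables do not carry over. Pictures are saved under pics/ and viewed, and the job is handed in when it is done.

```bash
ls; mkdir -p pics; cat > h.py <<'E'
import numpy as np, cv2, pickle
from plant import manip
from scipy.spatial.transform import Rotation as R
def grab(n,tag):
    c=manip.calibration(n); p,d=manip.read_camera(n)
    cv2.imwrite(f'pics/{tag}.png',p[:,:,::-1]); pickle.dump((p,d,c),open(f'{tag}.pkl','wb')); return p,d,c
def load(tag): return pickle.load(open(f'{tag}.pkl','rb'))
def pix2plane(c,uv,z):
    uv=np.atleast_2d(np.array(uv,float)); K=np.array(c['mtx']);Rm=np.array(c['rotation']);o=np.array(c['origin'])
    r=np.c_[uv,np.ones(len(uv))]@np.linalg.inv(K).T@Rm.T
    return o+r*((z-o[2])/r[:,2])[:,None]
def cloud(d,c):
    h,w=d.shape;u,v=np.meshgrid(np.arange(w),np.arange(h));K=np.array(c['mtx'])
    P=np.stack([(u-K[0,2])/K[0,0]*d,(v-K[1,2])/K[1,1]*d,d],-1)
    return P@np.array(c['rotation']).T+np.array(c['origin'])
def proj(c,X):
    X=np.atleast_2d(X);P=(X-np.array(c['origin']))@np.array(c['rotation']);q=P@np.array(c['mtx']).T
    return q[:,:2]/q[:,2:]
def st():
    s=manip.get_state(); print({k:np.round(s[k],3).tolist() for k in ('time_s','qpos','tcp_pos','ee_rot','force','gripper_width')}); return s
E
python3 - <<'E'
from h import *
s=st()
for n in('scene','top','wrist'):
    p,d,c=grab(n,n+'0'); print(n,np.round(c['origin']),np.round(c['rotation'],3).tolist(),np.round(c['mtx'],1).tolist())
E
```

```text
pics
{'time_s': 0.0, 'qpos': [-1.247, 0.36, 1.511, 0.0, 1.273, -0.115], 'tcp_pos': [254.761, -542.82, 403.83], 'ee_rot': [-3.141, 0.002, -1.132], 'force': [0.179, 0.453, 0.936], 'gripper_width': 85.15}
scene [1391.   43. 1342.] [-2.554, 0.014, 1.683] [[482.2, 0.0, 283.6], [0.0, 482.2, 199.2], [0.0, 0.0, 1.0]]
top [ 416.  -70. 1265.] [-2.988, -0.019, -1.6] [[435.3, 0.0, 285.1], [0.0, 435.3, 208.1], [0.0, 0.0, 1.0]]
wrist [ 328. -509.  372.] [2.823, 0.002, -1.132] [[294.0, 0.0, 279.1], [0.0, 294.0, 206.9], [0.0, 0.0, 1.0]]
```

```bash
python3 - <<'E'
s=open('h.py').read()
s=s.replace("c=manip.calibration(n); p,d","c=manip.calibration(n); c=dict(c); c['rotation']=R.from_euler('xyz',np.array(c['rotation'])).as_matrix(); p,d")
open('h.py','w').write(s)
import pickle
from h import *
for n in('scene0','top0','wrist0'):
    p,d,c=load(n);c=dict(c);c['rotation']=R.from_euler('xyz',np.array(c['rotation'])).as_matrix();pickle.dump((p,d,c),open(n+'.pkl','wb'))
E
```

```text
(no output)
```

View pics/scene0.png

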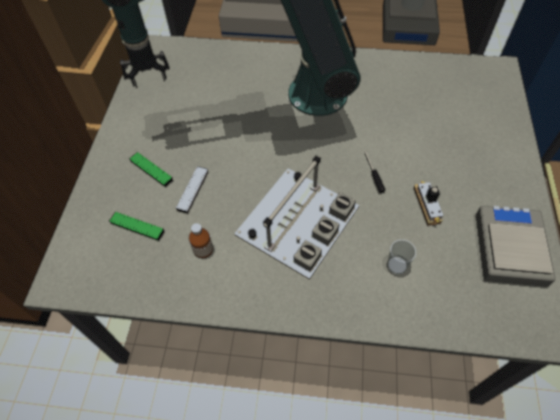

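View pics/top0.png

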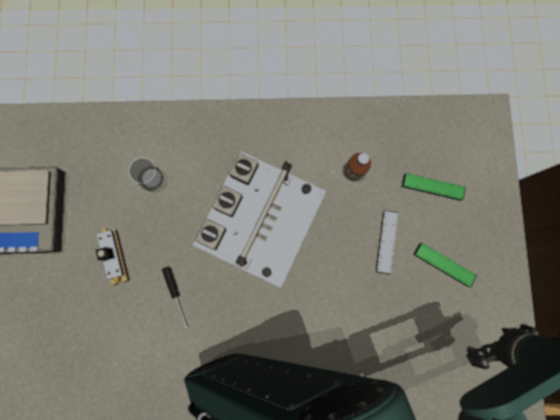

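The scene and top views show the silver straightedge at top (387,241). The look-alikes are the green bars at (434,186) and (446,265), so I choose the silver one with scale ticks. The panel is centred near (262,218) and the valve block on its cradle is at (110,257). The beaker is at (147,175), the bottle at (358,166) and the screwdriver at (174,293).

```bash
python3 - <<'E'
from h import *
p,d,c=load('top0')
a=cv2.resize(p[170:285,340:490],None,fx=4,fy=4,interpolation=cv2.INTER_CUBIC)
b=cv2.resize(p[220:295,80:140],None,fx=8,fy=8,interpolation=cv2.INTER_CUBIC)
e=cv2.resize(p[140:295,185:335],None,fx=5,fy=5,interpolation=cv2.INTER_CUBIC)[:600]
e=cv2.resize(p[145:290,185:335],None,fx=4,fy=4,interpolation=cv2.INTER_CUBIC)
for n,i in(('cs',a),('cm',b),('cp',e)): cv2.imwrite(f'pics/{n}.png',i[:,:,::-1])
hsv=cv2.cvtColor(p,cv2.COLOR_RGB2HSV)
for nm,(u0,u1,v0,v1),zz in (('se',(365,410,200,285),22),('pl',(188,335,145,292),12),('mf',(90,135,220,295),49)):
    m=np.zeros(d.shape,np.uint8); m[v0:v1,u0:u1]=((hsv[...,2]>150)&(hsv[...,1]<40))[v0:v1,u0:u1]
    if nm=='pl': m=cv2.morphologyEx(m,cv2.MORPH_CLOSE,np.ones((7,7),np.uint8))
    cs=max(cv2.findContours(m,0,2)[0],key=cv2.contourArea)
    h=cv2.convexHull(cs)
    X=pix2plane(c,h[:,0],zz)[:,:2]
    r=cv2.minAreaRect(X.astype(np.float32)); print(nm,cv2.contourArea(cs),np.round(r[0],1),np.round(r[1],1),r[2], np.round(cv2.boxPoints(r)).tolist())
C=cloud(d,c)
for u,v in((387,241),(434,186),(400,300),(280,260),(112,245)): print((u,v),C[v,u])
E
```

```text
se 643.5 [ 504.3 -389.4] [ 36.2 170.5] 79.29053497314453 [[417.0, -391.0], [585.0, -423.0], [591.0, -388.0], [424.0, -356.0]]
pl 8322.0 [584.3 -24.8] [279.5 310.6] 62.995643615722656 [[383.0, -79.0], [659.0, -220.0], [786.0, 29.0], [509.0, 170.0]]
mf 167.0 [450.1 383.5] [47.7 36.5] 15.762718200683594 [[422.0, 395.0], [432.0, 359.0], [478.0, 372.0], [468.0, 408.0]]
(387, 241) [ 505.12690234 -386.97903877   25.58277917]
(434, 186) [ 662.77221067 -536.86535672   21.72865091]
(400, 300) [ 337.51423733 -418.82632556    4.04822312]
(280, 260) [460.24242158 -79.59875292  10.86235731]
(112, 245) [513.31103319 385.14084887  48.34210302]
```

View pics/cs.png

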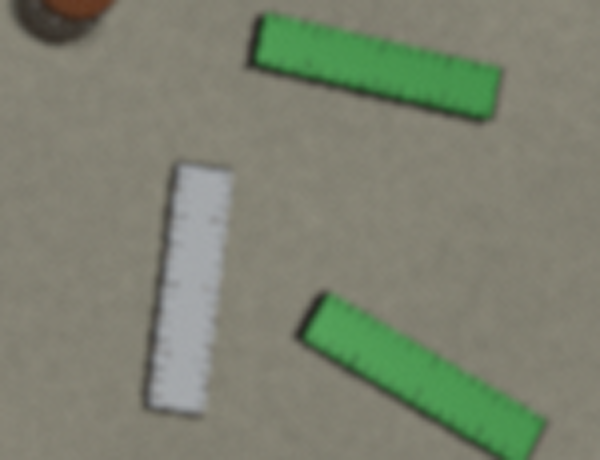

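View pics/cp.png

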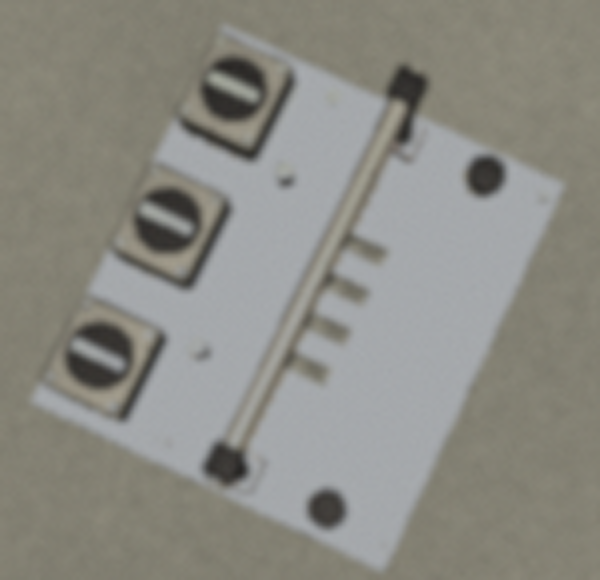

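View pics/cm.png

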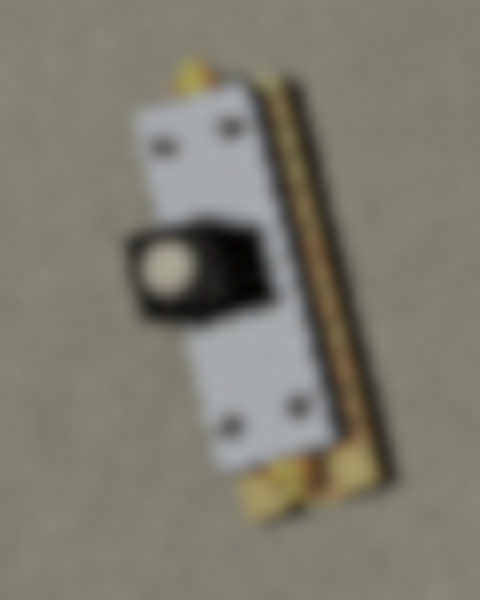

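View pics/wrist0.png

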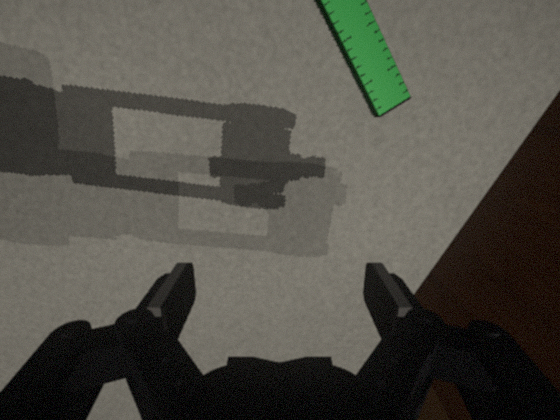

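```bash
cat >> h.py <<'E'
PC=np.array([584.3,-24.8]); PY=1.0995   # panel
def p2w(x,y,z,PY=None,PC=None):
    import h; a=h.PY; c=h.PC
    return np.array([c[0]+x*np.cos(a)-y*np.sin(a), c[1]+x*np.sin(a)+y*np.cos(a), z])
def w2p(X):
    import h; a=h.PY; d=np.array(X[:2])-h.PC; return np.array([d[0]*np.cos(a)+d[1]*np.sin(a),-d[0]*np.sin(a)+d[1]*np.cos(a)])
def Rdown(yaw): return R.from_euler('xyz',[np.pi,0,yaw])
def Rlean(th,dirn,sgn):  # fingers point to world yaw dirn, lean th from vertical; tool x = sgn * (dirn+90deg)
    z=np.array([np.sin(th)*np.cos(dirn),np.sin(th)*np.sin(dirn),-np.cos(th)]); x=sgn*np.array([-np.sin(dirn),np.cos(dirn),0])
    return R.from_matrix(np.stack([x,np.cross(z,x),z],1))
def plan(p1,R1,n=8,p0=None,R0=None):
    if p0 is None:
        s=manip.get_state(); p0=np.array(s['tcp_pos']); R0=R.from_euler('xyz',s['ee_rot'])
    w=(R0.inv()*R1).as_rotvec()/n; M=np.zeros((3,3)); Rk=R0
    for k in range(n): M+=Rk.as_matrix(); Rk=Rk*R.from_rotvec(w)
    s=np.linalg.solve(M,np.array(p1)-p0)
    print('n',n,'slide(m)',np.round(s/1000,5).tolist(),'rot',np.round(w,4).tolist(),'dist',round(np.linalg.norm(np.array(p1)-p0),1))
    return s,w
def wrist(Rt,q1,phi):
    M=(R.from_euler('z',q1)*R.from_euler('y',phi)).inv()*Rt*R.from_euler('z',-np.pi)
    return M.as_euler('ZYZ')
E
python3 - <<'E'
from h import *
s=manip.get_state();q=s['qpos']
print(wrist(R.from_euler('xyz',s['ee_rot']),q[0],q[1]+q[2]))
for sg in(1,-1):
  for th in(.6,.8,1.0): print(sg,th,np.round(wrist(Rlean(th,PY,sg),-.3,1.75),2), 'block', np.round(wrist(Rlean(th,PY+.7,sg),.6,1.8),2))
print('pins etc', w2p([504,-389]))
for sl in (60,0): plan([504.3,-389.4,177+sl],Rdown(-1.7577))
p,d,c=load('top0')
for n,uv,z in(('bottle',(360,160),140),('beaker',(142,168),100),('knobs',(306,188),42),('k2',(266,272),42),('pinR',(256,190),40),('pinL',(235,233),40)):
  X=pix2plane(c,uv,z)[0];print(n,X.round(),w2p(X).round(1))
E
```

```text
[-9.80430327e-07  1.27251862e+00 -1.15100812e-01]
1 0.6 [ 0.61  1.33 -3.1 ] block [ 0.61  1.17 -2.96]
1 0.8 [0.82 1.32 3.13] block [ 0.82  1.15 -3.05]
1 1.0 [1.02 1.33 3.08] block [1.04 1.14 3.14]
-1 0.6 [0.61 1.33 0.04] block [0.61 1.17 0.18]
-1 0.8 [ 0.82  1.32 -0.01] block [0.82 1.15 0.09]
-1 1.0 [ 1.02  1.33 -0.06] block [ 1.04  1.14 -0.  ]
pins etc [-360.95462608  -93.81624544]
n 8 slide(m) [-0.01401, -0.03446, 0.02089] rot [0.0, 0.0002, 0.0782] dist 337.2
n 8 slide(m) [-0.014, -0.03446, 0.02839] rot [0.0, 0.0002, 0.0782] dist 370.6
bottle [ 715. -299.  140.] [-185.2 -241.1]
beaker [717. 291. 100.] [341.9  25. ]
knobs [ 662. -159.   42.] [ -84.6 -130.4]
k2 [427. -40.  42.] [-84.5 133.3]
pinR [660. -16.  40.] [ 42.3 -63.7]
pinL [538.  45.  40.] [41.6 72.8]
```

Step 1 is to hover above the silver straightedge, the one with scale ticks at top (387,241).

```bash
python3 -m inch '[{"gripper":1,"slide":[-0.014,-0.0345,0.0209],"rot":[0,0,0.0782]},{"gripper":1,"slide":[-0.014,-0.0345,0.0209],"rot":[0,0,0.0782]},{"gripper":1,"slide":[-0.014,-0.0345,0.0209],"rot":[0,0,0.0782]},{"gripper":1,"slide":[-0.014,-0.0345,0.0209],"rot":[0,0,0.0782]},{"gripper":1,"slide":[-0.014,-0.0345,0.0209],"rot":[0,0,0.0782]},{"gripper":1,"slide":[-0.014,-0.0345,0.0209],"rot":[0,0,0.0782]},{"gripper":1,"slide":[-0.014,-0.0345,0.0209],"rot":[0,0,0.0782]},{"gripper":1,"slide":[-0.014,-0.0345,0.0209],"rot":[0,0,0.0782]}]' 60
python3 - <<'E'
from h import *
st(); grab('wrist','w1'); grab('top','t1'); st()
p,d,c=load('w1')
hsv=cv2.cvtColor(p,cv2.COLOR_RGB2HSV)
m=((hsv[...,2]>130)&(hsv[...,1]<40)).astype(np.uint8)
cs=max(cv2.findContours(m,0,2)[0],key=cv2.contourArea)
r=cv2.minAreaRect(pix2plane(c,cs[:,0],22)[:,:2].astype(np.float32));print(r,cv2.boundingRect(cs))
E
```

```text
time_s: 1.15
tcp_pos: [505.7, -389.0, 236.5]
ee_rot: [3.141, 0.0, -1.76]
force: [-0.4, -0.1, -0.5]
gripper_width: 85.6
{'time_s': 1.15, 'qpos': [-0.764, 0.591, 1.582, 0.0, 0.969, 0.996], 'tcp_pos': [505.659, -389.031, 236.512], 'ee_rot': [3.141, 0.0, -1.76], 'force': [-0.356, -0.116, -0.508], 'gripper_width': 85.65}
{'time_s': 1.25, 'qpos': [-0.762, 0.594, 1.581, 0.001, 0.969, 0.994], 'tcp_pos': [506.975, -388.0, 234.967], 'ee_rot': [3.14, 0.002, -1.756], 'force': [-1.534, 0.308, 0.391], 'gripper_width': 85.391}
((562.697509765625, -398.8141784667969), (40.19804382324219, 55.89970016479492), 79.15814971923828) (243, 101, 69, 93)
```

View pics/w1.png

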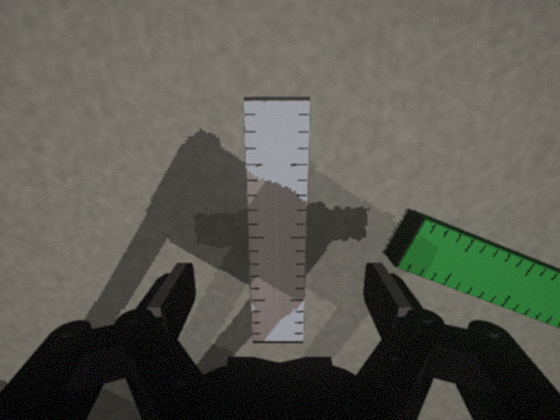

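The straightedge lies centred between the open fingers, spanning (244,98) to (303,342), at the expected angle and position. Next I descend, grip and lift.

```bash
python3 -m inch '[{"gripper":1,"slide":[0,0,0.0145],"rot":[0,0,0]},{"gripper":1,"slide":[0,0,0.0145],"rot":[0,0,0]},{"gripper":1,"slide":[0,0,0.0145],"rot":[0,0,0]},{"gripper":1,"slide":[0,0,0.0145],"rot":[0,0,0]},{"gripper":1,"slide":[0,0,0],"rot":[0,0,0]},{"gripper":-1,"slide":[0,0,0],"rot":[0,0,0]},{"gripper":-1,"slide":[0,0,0],"rot":[0,0,0]},{"gripper":-1,"slide":[0,0,0],"rot":[0,0,0]}]' 60
python3 -m inch '[{"gripper":-1,"slide":[0,0,0],"rot":[0,0,0]},{"gripper":-1,"slide":[0,0,0],"rot":[0,0,0]},{"gripper":-1,"slide":[0,0,-0.01],"rot":[0,0,0]},{"gripper":-1,"slide":[0,0,-0.01],"rot":[0,0,0]},{"gripper":-1,"slide":[0,0,-0.0125],"rot":[0,0,0]},{"gripper":-1,"slide":[0,0,-0.0125],"rot":[0,0,0]},{"gripper":-1,"slide":[0,0,-0.0125],"rot":[0,0,0]},{"gripper":-1,"slide":[0,0,-0.0125],"rot":[0,0,0]}]' 60
python3 - <<'E'
from h import *
import h
s=st(); 
p,d,c=grab('wrist','w2')
t=p2w(-95,0,s['tcp_pos'][2]); print(t)
plan(t,Rdown(PY-np.pi),8)
E
```

```text
time_s: 2.25
tcp_pos: [505.0, -390.0, 180.5]
ee_rot: [-3.14, -0.001, -1.758]
force: [0.2, -0.4, -1.2]
gripper_width: 38.5
time_s: 3.25
tcp_pos: [504.7, -389.8, 250.5]
ee_rot: [-3.141, -0.0, -1.758]
force: [0.4, 0.3, -2.4]
gripper_width: 38.2
{'time_s': 3.25, 'qpos': [-0.766, 0.573, 1.574, 0.0, 0.995, 0.992], 'tcp_pos': [504.691, -389.797, 250.482], 'ee_rot': [-3.141, -0.0, -1.758], 'force': [0.392, 0.294, -2.444], 'gripper_width': 38.187}
[ 541.1660415  -109.44314281  250.48204859]
n 8 slide(m) [-0.0349, 0.00649, 0.00018] rot [-0.0003, -0.0001, 0.0356] dist 283.1
```

View pics/w2.png

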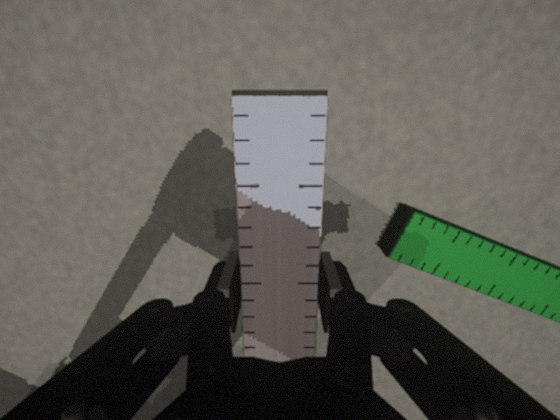

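```bash
python3 -m inch '[{"gripper":-1,"slide":[-0.0349,0.0065,0],"rot":[0,0,0.0356]},{"gripper":-1,"slide":[-0.0349,0.0065,0],"rot":[0,0,0.0356]},{"gripper":-1,"slide":[-0.0349,0.0065,0],"rot":[0,0,0.0356]},{"gripper":-1,"slide":[-0.0349,0.0065,0],"rot":[0,0,0.0356]},{"gripper":-1,"slide":[-0.0349,0.0065,0],"rot":[0,0,0.0356]},{"gripper":-1,"slide":[-0.0349,0.0065,0],"rot":[0,0,0.0356]},{"gripper":-1,"slide":[-0.0349,0.0065,0],"rot":[0,0,0.0356]},{"gripper":-1,"slide":[-0.0349,0.0065,0],"rot":[0,0,0.0356]}]'
python3 - <<'E'
from h import *
s=st(); grab('wrist','w3'); grab('top','t3'); s=st()
print(w2p(s['tcp_pos']), s['ee_rot'][2]-(PY-np.pi))
E
```

```text
time_s: 4.3
tcp_pos: [540.8, -107.9, 249.7]
ee_rot: [-3.141, 0.0, -2.044]
force: [-0.2, -0.0, -2.4]
gripper_width: 38.6
{'time_s': 4.3, 'qpos': [-0.322, 0.478, 1.774, 0.0, 0.889, 1.721], 'tcp_pos': [540.754, -107.914, 249.742], 'ee_rot': [-3.141, 0.0, -2.044], 'force': [-0.238, -0.032, -2.431], 'gripper_width': 38.608}
{'time_s': 4.4, 'qpos': [-0.32, 0.478, 1.775, 0.002, 0.89, 1.72], 'tcp_pos': [540.927, -106.14, 249.68], 'ee_rot': [3.141, 0.001, -2.04], 'force': [-0.49, -0.921, -2.836], 'gripper_width': 38.745}
[-92.16542763   1.71327935] 0.0017557358775230902
```

View pics/t3.png

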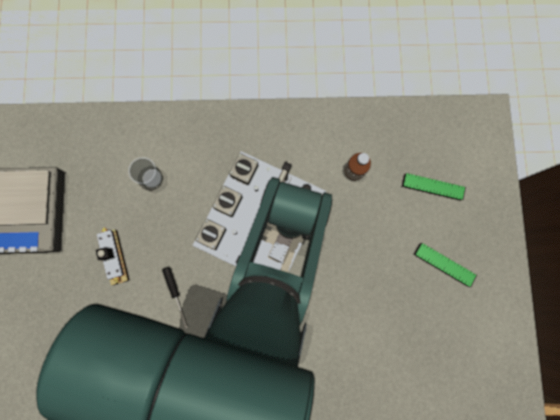

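View pics/w3.png

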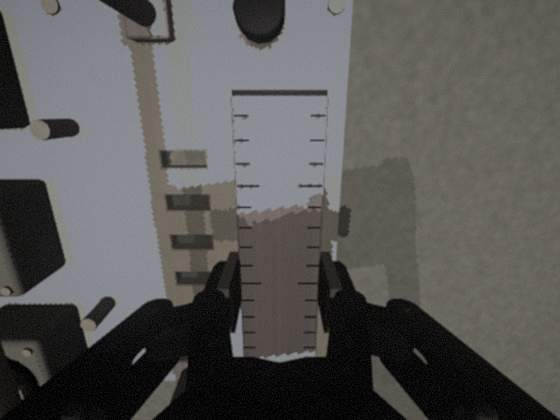

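```bash
python3 -m inch '[{"gripper":-1,"slide":[0,0,0.014],"rot":[0,0,0]},{"gripper":-1,"slide":[0,0,0.014],"rot":[0,0,0]},{"gripper":-1,"slide":[0,0,0.014],"rot":[0,0,0]},{"gripper":-1,"slide":[0,0,0.01],"rot":[0,0,0]},{"gripper":-1,"slide":[0,0,0.004],"rot":[0,0,0]},{"gripper":-1,"slide":[0,0,0.002],"rot":[0,0,0]},{"gripper":-1,"slide":[0,0,0],"rot":[0,0,0]},{"gripper":-1,"slide":[0,0,0],"rot":[0,0,0]}]'
python3 - <<'E'
from h import *
s=st(); print(w2p(s['tcp_pos']))
E
```

```text
time_s: 5.4
tcp_pos: [540.1, -109.1, 192.4]
ee_rot: [3.141, -0.0, -2.042]
force: [-3.1, -1.0, 6.8]
gripper_width: 38.6
{'time_s': 5.4, 'qpos': [-0.325, 0.566, 1.811, -0.0, 0.765, 1.718], 'tcp_pos': [540.138, -109.097, 192.399], 'ee_rot': [3.141, -0.0, -2.042], 'force': [-3.138, -0.961, 6.766], 'gripper_width': 38.584}
[-95.15828133   1.07264084]
```

```bash
python3 -m inch '[{"gripper":1,"slide":[0,0,0],"rot":[0,0,0]},{"gripper":1,"slide":[0,0,0],"rot":[0,0,0]},{"gripper":1,"slide":[0,0,0],"rot":[0,0,0]},{"gripper":1,"slide":[0,0,-0.01],"rot":[0,0,0]},{"gripper":1,"slide":[0,0,-0.03],"rot":[0,0,0]},{"gripper":1,"slide":[0,0,-0.03],"rot":[0,0,0]},{"gripper":1,"slide":[0,0,-0.03],"rot":[0,0,0]},{"gripper":1,"slide":[0,0,0],"rot":[0,0,0]}]'
python3 - <<'E'
from h import *
s=st(); p,d,c=grab('wrist','w4')
th=.9
T=p2w(-160-160*np.sin(th),0,80+22+160*np.cos(th)); print(T)
plan(T,Rlean(th,PY,-1),16)
E
```

```text
time_s: 6.4
tcp_pos: [541.7, -109.4, 294.2]
ee_rot: [-3.136, 0.001, -2.043]
force: [0.8, 0.3, -0.8]
gripper_width: 85.5
{'time_s': 6.4, 'qpos': [-0.324, 0.416, 1.737, 0.0, 0.983, 1.718], 'tcp_pos': [541.665, -109.439, 294.194], 'ee_rot': [-3.136, 0.001, -2.043], 'force': [0.834, 0.325, -0.834], 'gripper_width': 85.497}
[ 454.74724395 -279.02550616  201.45759492]
n 16 slide(m) [0.01114, 0.01014, 0.00042] rot [0.0437, -0.044, -0.0908] dist 211.3
```

View pics/w4.png

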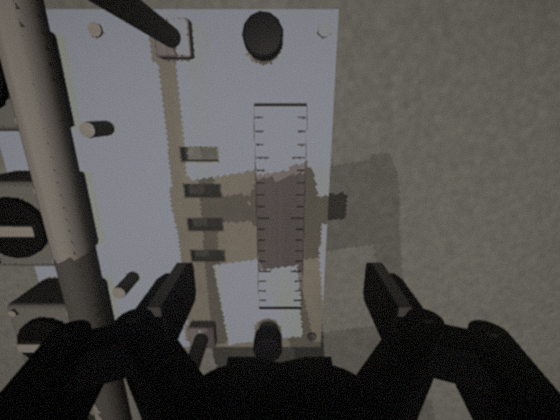

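The released straightedge lies flat between its corners (254,104) and (301,308), parallel to the slot row at (199,154) to (207,255). Next I turn the tool into the leaned pose.

```bash
python3 -m inch '[{"gripper":1,"slide":[0.0111,0.0101,0.0004],"rot":[0.0437,-0.044,-0.0908]},{"gripper":1,"slide":[0.0111,0.0101,0.0004],"rot":[0.0437,-0.044,-0.0908]},{"gripper":1,"slide":[0.0111,0.0101,0.0004],"rot":[0.0437,-0.044,-0.0908]},{"gripper":1,"slide":[0.0111,0.0101,0.0004],"rot":[0.0437,-0.044,-0.0908]},{"gripper":1,"slide":[0.0111,0.0101,0.0004],"rot":[0.0437,-0.044,-0.0908]},{"gripper":1,"slide":[0.0111,0.0101,0.0004],"rot":[0.0437,-0.044,-0.0908]},{"gripper":1,"slide":[0.0111,0.0101,0.0004],"rot":[0.0437,-0.044,-0.0908]},{"gripper":1,"slide":[0.0111,0.0101,0.0004],"rot":[0.0437,-0.044,-0.0908]}]'
python3 -m inch '[{"gripper":1,"slide":[0.0111,0.0101,0.0004],"rot":[0.0437,-0.044,-0.0908]},{"gripper":1,"slide":[0.0111,0.0101,0.0004],"rot":[0.0437,-0.044,-0.0908]},{"gripper":1,"slide":[0.0111,0.0101,0.0004],"rot":[0.0437,-0.044,-0.0908]},{"gripper":1,"slide":[0.0111,0.0101,0.0004],"rot":[0.0437,-0.044,-0.0908]},{"gripper":1,"slide":[0.0111,0.0101,0.0004],"rot":[0.0437,-0.044,-0.0908]},{"gripper":1,"slide":[0.0111,0.0101,0.0004],"rot":[0.0437,-0.044,-0.0908]},{"gripper":1,"slide":[0.0111,0.0101,0.0004],"rot":[0.0437,-0.044,-0.0908]},{"gripper":1,"slide":[0.0111,0.0101,0.0004],"rot":[0.0437,-0.044,-0.0908]}]'
python3 - <<'E'
from h import *
s=st(); grab('wrist','w5'); grab('top','t5')
R1=Rlean(.9,PY,-1)
print('orient err',(R.from_euler('xyz',s['ee_rot']).inv()*R1).as_rotvec())
print('panel TCP',w2p(s['tcp_pos']))
p,d,c=load('w4')
S=pix2plane(c,[(199,154),(202,190),(205.5,224),(208,255.5)],12)
for x in S: print('slot',w2p(x).round(1))
for x in pix2plane(c,[(254,104),(307,104),(258,308),(301,308)],34): print('se',w2p(x).round(1))
E
```

```text
time_s: 7.45
tcp_pos: [452.4, -180.5, 263.1]
ee_rot: [-2.692, 0.192, -1.255]
force: [-0.8, -0.1, -0.6]
gripper_width: 85.8
time_s: 8.45
tcp_pos: [454.0, -278.4, 199.5]
ee_rot: [-2.241, 0.004, -0.47]
force: [0.4, 0.5, 0.2]
gripper_width: 85.2
{'time_s': 8.45, 'qpos': [-0.95, 0.693, 1.799, 0.807, 1.293, -0.976], 'tcp_pos': [454.012, -278.364, 199.519], 'ee_rot': [-2.241, 0.004, -0.47], 'force': [0.408, 0.489, 0.218], 'gripper_width': 85.218}
orient err [-0.00102405  0.00381331 -0.00197551]
panel TCP [-285.07666768    0.95568866]
slot [-26.7 -47.5]
slot [-26.7 -16. ]
slot [-27.3  16.2]
slot [-27.2  48.2]
se [-76.3 -87. ]
se [-115.3  -87. ]
se [-75.2  90.6]
se [-114.9   90.6]
```

View pics/w5.png

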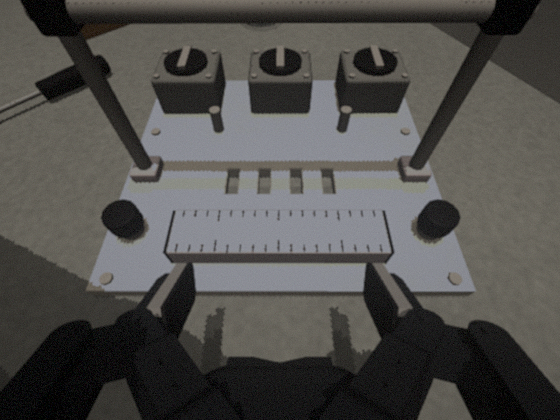

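View pics/t5.png

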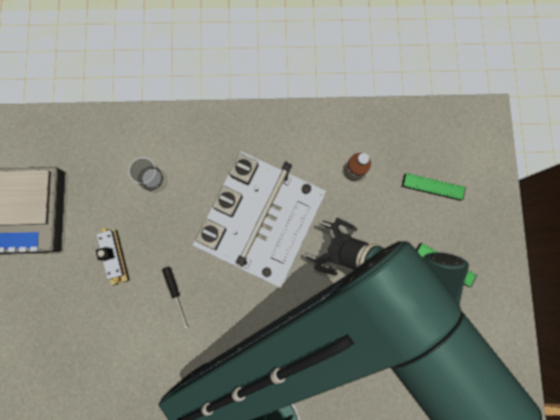

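The view is symmetric: straightedge at (165,210) to (393,262), pins at (215,118) and (345,118), slots in the row at about v=180. Next I lower behind the straightedge.

```bash
python3 -m inch '[{"gripper":1,"slide":[0,0.0121,0.0096],"rot":[0,0,0]},{"gripper":1,"slide":[0,0.0121,0.0096],"rot":[0,0,0]},{"gripper":1,"slide":[0,0.0121,0.0096],"rot":[0,0,0]},{"gripper":1,"slide":[0,0.0121,0.0096],"rot":[0,0,0]},{"gripper":1,"slide":[0,0.0121,0.0096],"rot":[0,0,0]},{"gripper":1,"slide":[0,-0.0062,0.0078],"rot":[0,0,0]},{"gripper":1,"slide":[0,-0.0062,0.0078],"rot":[0,0,0]},{"gripper":1,"slide":[0,0,0],"rot":[0,0,0]}]'
python3 - <<'E'
from h import *
s=st(); grab('wrist','w6')
R1=Rlean(.9,PY,-1); R0=R.from_euler('xyz',s['ee_rot'])
print('orient err',(R0.inv()*R1).as_rotvec())
print('panel TCP',w2p(s['tcp_pos']), 'tip',w2p(s['tcp_pos']+R0.apply([0,0,160])),(s['tcp_pos']+R0.apply([0,0,160]))[2])
E
```

```text
time_s: 9.55
tcp_pos: [463.4, -259.3, 124.1]
ee_rot: [-2.242, 0.003, -0.47]
force: [0.2, -0.5, -0.7]
gripper_width: 85.5
{'time_s': 9.55, 'qpos': [-0.916, 0.822, 1.823, 0.87, 1.176, -1.082], 'tcp_pos': [463.368, -259.321, 124.075], 'ee_rot': [-2.242, 0.003, -0.47], 'force': [0.157, -0.531, -0.694], 'gripper_width': 85.45}
orient err [ 0.00048876  0.00289219 -0.0021583 ]
panel TCP [-263.86222507    1.26569482] tip [-138.5787592     1.72852858] 24.55651685858888
```

View pics/w6.png

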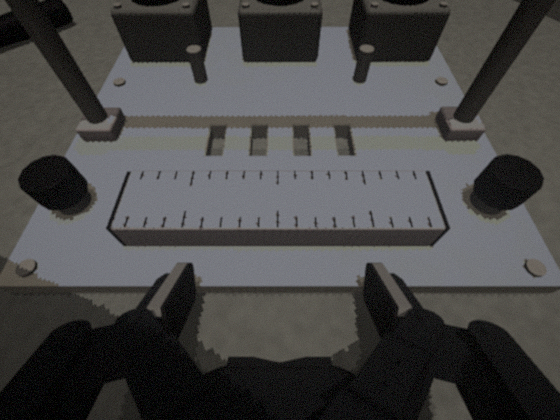

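```bash
python3 -m inch '[{"gripper":1,"slide":[0,-0.005,0.0063],"rot":[0,0,0]},{"gripper":1,"slide":[0,-0.005,0.0063],"rot":[0,0,0]},{"gripper":1,"slide":[0,-0.005,0.0063],"rot":[0,0,0]},{"gripper":1,"slide":[0,-0.005,0.0063],"rot":[0,0,0]},{"gripper":1,"slide":[0,-0.005,0.0063],"rot":[0,0,0]},{"gripper":1,"slide":[0,-0.005,0.0063],"rot":[0,0,0]},{"gripper":1,"slide":[0,-0.005,0.0063],"rot":[0,0,0]},{"gripper":1,"slide":[0,-0.005,0.0063],"rot":[0,0,0]}]'
python3 - <<'E'
from h import *
s=st(); grab('wrist','w7')
R0=R.from_euler('xyz',s['ee_rot'])
print('tip',w2p(s['tcp_pos']+R0.apply([0,0,160])),(s['tcp_pos']+R0.apply([0,0,160]))[2])
E
```

```text
time_s: 10.6
tcp_pos: [492.5, -202.6, 123.5]
ee_rot: [-2.242, 0.004, -0.472]
force: [-0.8, -2.2, 2.2]
gripper_width: 85.3
{'time_s': 10.6, 'qpos': [-0.808, 0.815, 1.862, 0.965, 1.115, -1.077], 'tcp_pos': [492.53, -202.631, 123.536], 'ee_rot': [-2.242, 0.004, -0.472], 'force': [-0.834, -2.203, 2.223], 'gripper_width': 85.275}
tip [-74.8590159    1.31490577] 23.977796530269742
```

View pics/w7.png

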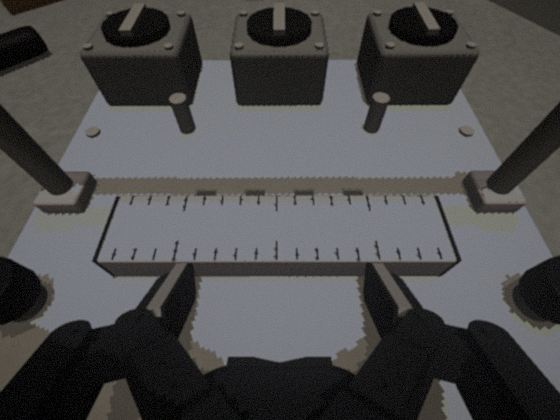

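```bash
python3 - <<'E'
from h import *
p,d,c=load('w7')
for x in pix2plane(c,[(98,261),(278,262),(457,261),(115,196),(437,194)],34): print(w2p(x).round(1))
for x in pix2plane(c,[(178,99),(380,98)],40): print('pin',w2p(x).round(1))
E
```

```text
[-70.1  88.1]
[-70.8   1.1]
[-70.4 -84.8]
[-31.6  91.6]
[-30.8 -86.9]
pin [45.  69.3]
pin [ 45.2 -68. ]
```

The straightedge is square, with its near edge at x = -70.4 across its full length. I keep pushing.

```bash
python3 -m inch '[{"gripper":1,"slide":[0,-0.0047,0.0059],"rot":[0,0,0]},{"gripper":1,"slide":[0,-0.0047,0.0059],"rot":[0,0,0]},{"gripper":1,"slide":[0,-0.0047,0.0059],"rot":[0,0,0]},{"gripper":1,"slide":[0,-0.0047,0.0059],"rot":[0,0,0]},{"gripper":1,"slide":[0,-0.0047,0.0059],"rot":[0,0,0]},{"gripper":1,"slide":[0,-0.0047,0.0059],"rot":[0,0,0]},{"gripper":1,"slide":[0,-0.0047,0.0059],"rot":[0,0,0]},{"gripper":1,"slide":[0,-0.0047,0.0059],"rot":[0,0,0]}]'
python3 - <<'E'
from h import *
s=st(); grab('wrist','w8'); grab('scene','s8')
R0=R.from_euler('xyz',s['ee_rot'])
print('tip',w2p(s['tcp_pos']+R0.apply([0,0,160])),(s['tcp_pos']+R0.apply([0,0,160]))[2]); st()
E
```

```text
time_s: 11.65
tcp_pos: [519.9, -148.9, 123.6]
ee_rot: [-2.242, 0.004, -0.472]
force: [0.4, -1.7, -0.8]
gripper_width: 85.4
{'time_s': 11.65, 'qpos': [-0.699, 0.812, 1.883, 1.057, 1.066, -1.065], 'tcp_pos': [519.934, -148.877, 123.557], 'ee_rot': [-2.242, 0.004, -0.472], 'force': [0.424, -1.684, -0.824], 'gripper_width': 85.378}
tip [-14.52729882   1.31409191] 23.992982386146494
{'time_s': 11.75, 'qpos': [-0.699, 0.812, 1.884, 1.057, 1.066, -1.065], 'tcp_pos': [519.865, -148.421, 123.699], 'ee_rot': [-2.242, 0.004, -0.471], 'force': [-0.862, 0.132, 0.404], 'gripper_width': 85.463}
```

View pics/w8.png

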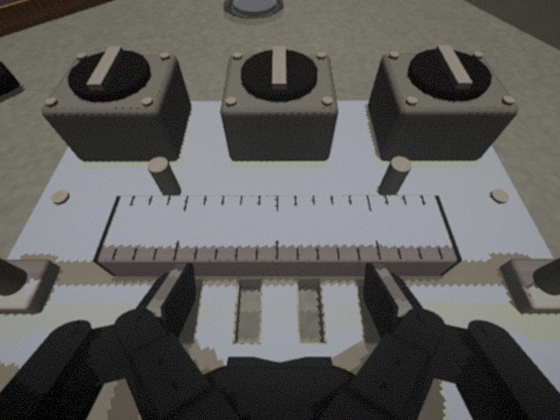

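View pics/s8.png

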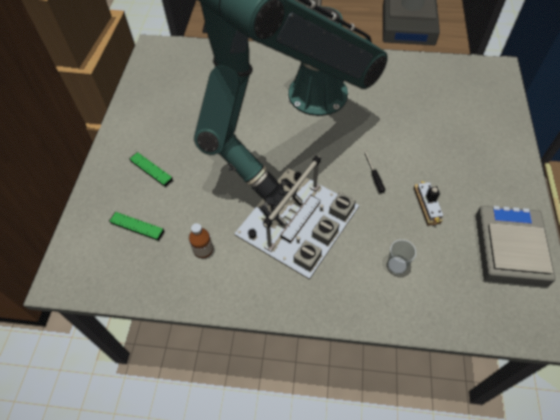

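```bash
python3 -m inch '[{"gripper":1,"slide":[0,-0.0008,0.001],"rot":[0,0,0]},{"gripper":1,"slide":[0,-0.0008,0.001],"rot":[0,0,0]},{"gripper":1,"slide":[0,-0.0008,0.001],"rot":[0,0,0]},{"gripper":1,"slide":[0,-0.0008,0.001],"rot":[0,0,0]},{"gripper":1,"slide":[0,-0.0008,0.001],"rot":[0,0,0]},{"gripper":1,"slide":[0,-0.0008,0.001],"rot":[0,0,0]},{"gripper":1,"slide":[0,-0.0008,0.001],"rot":[0,0,0]},{"gripper":1,"slide":[0,-0.0004,0.0005],"rot":[0,0,0]}]'
python3 - <<'E'
from h import *
s=st(); p,d,c=grab('wrist','w9')
R0=R.from_euler('xyz',s['ee_rot'])
print('tip',w2p(s['tcp_pos']+R0.apply([0,0,160])),(s['tcp_pos']+R0.apply([0,0,160]))[2])
cv2.imwrite('pics/w9c.png',cv2.resize(p[130:290,80:480],None,fx=2,fy=2,interpolation=cv2.INTER_CUBIC)[:,:,::-1])
E
```

```text
time_s: 12.75
tcp_pos: [524.2, -140.7, 123.7]
ee_rot: [-2.242, 0.003, -0.472]
force: [-0.6, -1.9, 0.7]
gripper_width: 85.4
{'time_s': 12.75, 'qpos': [-0.682, 0.811, 1.885, 1.071, 1.058, -1.063], 'tcp_pos': [524.161, -140.747, 123.662], 'ee_rot': [-2.242, 0.003, -0.472], 'force': [-0.625, -1.862, 0.742], 'gripper_width': 85.422}
tip [-5.36077143  1.2202607 ] 24.10334779882993
```

View pics/w9c.png

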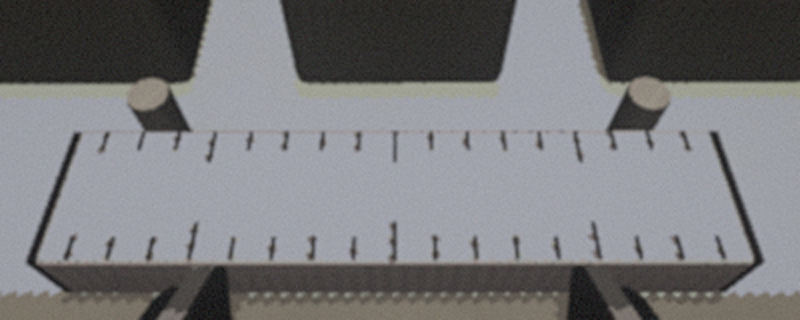

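```bash
python3 -m inch '[{"gripper":1,"slide":[0,-0.0003,0.0004],"rot":[0,0,0]},{"gripper":1,"slide":[0,-0.0003,0.0004],"rot":[0,0,0]},{"gripper":1,"slide":[0,-0.0003,0.0004],"rot":[0,0,0]},{"gripper":1,"slide":[0,-0.0003,0.0004],"rot":[0,0,0]},{"gripper":1,"slide":[0,0,0],"rot":[0,0,0]},{"gripper":1,"slide":[0,0,0],"rot":[0,0,0]},{"gripper":1,"slide":[0,0,0],"rot":[0,0,0]},{"gripper":1,"slide":[0,0,0],"rot":[0,0,0]}]'
python3 - <<'E'
from h import *
s=st(); R0=R.from_euler('xyz',s['ee_rot'])
print('tip',w2p(s['tcp_pos']+R0.apply([0,0,160])))
E
```

```text
time_s: 13.8
tcp_pos: [525.0, -139.0, 123.6]
ee_rot: [-2.242, 0.004, -0.472]
force: [-0.4, -1.3, 1.1]
gripper_width: 85.0
{'time_s': 13.8, 'qpos': [-0.679, 0.811, 1.886, 1.074, 1.057, -1.062], 'tcp_pos': [524.997, -138.977, 123.556], 'ee_rot': [-2.242, 0.004, -0.472], 'force': [-0.4, -1.269, 1.137], 'gripper_width': 84.991}
tip [-3.40327192  1.29931055]
```

```bash
python3 -m inch '[{"gripper":1,"slide":[0,-0.0003,0.0004],"rot":[0,0,0]},{"gripper":1,"slide":[0,-0.0003,0.0004],"rot":[0,0,0]},{"gripper":1,"slide":[0,-0.0003,0.0004],"rot":[0,0,0]},{"gripper":1,"slide":[0,0,0],"rot":[0,0,0]},{"gripper":1,"slide":[0,0,0],"rot":[0,0,0]},{"gripper":1,"slide":[0,0,0],"rot":[0,0,0]},{"gripper":1,"slide":[0,0,0],"rot":[0,0,0]},{"gripper":1,"slide":[0,0,0],"rot":[0,0,0]}]'
python3 - <<'E'
from h import *
s=st(); p,d,c=grab('wrist','w10')
R0=R.from_euler('xyz',s['ee_rot'])
print('tip',w2p(s['tcp_pos']+R0.apply([0,0,160])))
cv2.imwrite('pics/w10c.png',cv2.resize(p[130:290,80:480],None,fx=2,fy=2,interpolation=cv2.INTER_CUBIC)[:,:,::-1])
E
```

```text
time_s: 14.8
tcp_pos: [525.3, -138.4, 123.7]
ee_rot: [-2.244, 0.003, -0.472]
force: [-5.9, -8.5, 4.4]
gripper_width: 85.3
{'time_s': 14.8, 'qpos': [-0.677, 0.811, 1.886, 1.075, 1.055, -1.062], 'tcp_pos': [525.304, -138.44, 123.662], 'ee_rot': [-2.244, 0.003, -0.472], 'force': [-5.891, -8.534, 4.43], 'gripper_width': 85.311}
tip [-2.90586375  1.18517182]
```

View pics/w10c.png

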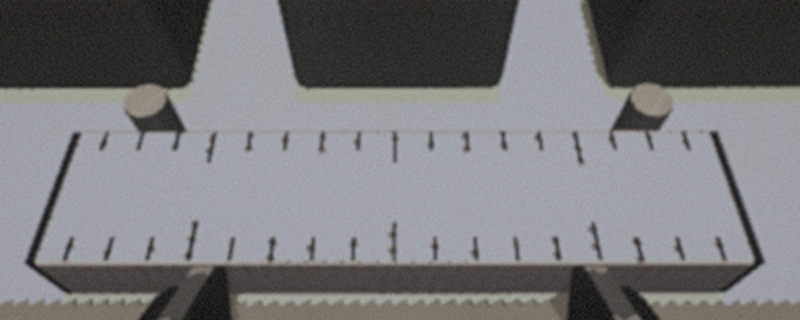

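```bash
python3 -m inch '[{"gripper":1,"slide":[0,-0.0003,0.0004],"rot":[0,0,0]},{"gripper":1,"slide":[0,-0.0003,0.0004],"rot":[0,0,0]},{"gripper":1,"slide":[0,0,0],"rot":[0,0,0]},{"gripper":1,"slide":[0,0,0],"rot":[0,0,0]},{"gripper":1,"slide":[0,0,0],"rot":[0,0,0]},{"gripper":1,"slide":[0,0,0],"rot":[0,0,0]},{"gripper":1,"slide":[0,0,0],"rot":[0,0,0]},{"gripper":1,"slide":[0,0.0016,-0.002],"rot":[0,0,0]}]'
python3 -m inch '[{"gripper":1,"slide":[0,0.0031,-0.0039],"rot":[0,0,0]},{"gripper":1,"slide":[0,0.0062,-0.0078],"rot":[0,0,0]},{"gripper":1,"slide":[0,0.0062,-0.0078],"rot":[0,0,0]},{"gripper":1,"slide":[0,0,-0.03],"rot":[0,0,0]},{"gripper":1,"slide":[0,0,-0.04],"rot":[0,0,0]},{"gripper":1,"slide":[0,0,-0.04],"rot":[0,0,0]},{"gripper":1,"slide":[0,0,-0.04],"rot":[0,0,0]},{"gripper":1,"slide":[0,0,0],"rot":[0,0,0]}]'
python3 - <<'E'
from h import *
s=st(); grab('wrist','w11'); grab('top','t11'); s=st()
print(w2p(s['tcp_pos']))
p,d,c=load('t11')
cv2.imwrite('pics/t11b.png',cv2.resize(p[215:295,80:150],None,fx=7,fy=7,interpolation=cv2.INTER_CUBIC)[:,:,::-1])
E
```

```text
time_s: 15.85
tcp_pos: [524.7, -139.5, 123.7]
ee_rot: [-2.243, 0.003, -0.472]
force: [0.7, 0.8, 1.5]
gripper_width: 85.2
time_s: 16.85
tcp_pos: [460.3, -268.9, 218.2]
ee_rot: [-2.245, -0.001, -0.475]
force: [-0.1, -0.2, 0.1]
gripper_width: 85.4
{'time_s': 16.85, 'qpos': [-0.931, 0.658, 1.804, 0.816, 1.299, -0.945], 'tcp_pos': [460.321, -268.882, 218.237], 'ee_rot': [-2.245, -0.001, -0.475], 'force': [-0.108, -0.171, 0.103], 'gripper_width': 85.404}
{'time_s': 16.95, 'qpos': [-0.928, 0.66, 1.807, 0.817, 1.298, -0.945], 'tcp_pos': [460.267, -266.224, 216.702], 'ee_rot': [-2.243, 0.003, -0.473], 'force': [-0.389, 0.17, -0.585], 'gripper_width': 85.08}
[-271.42023615    0.8940334 ]
```

View pics/w11.png

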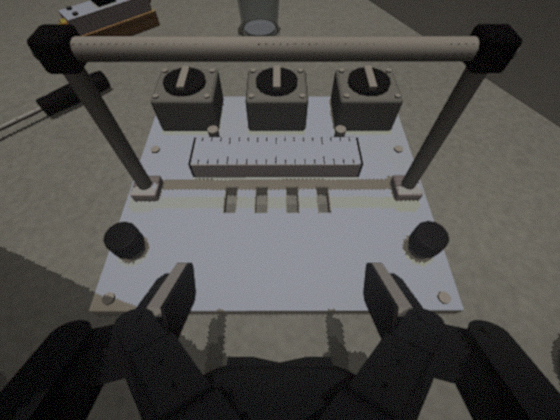

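View pics/t11b.png

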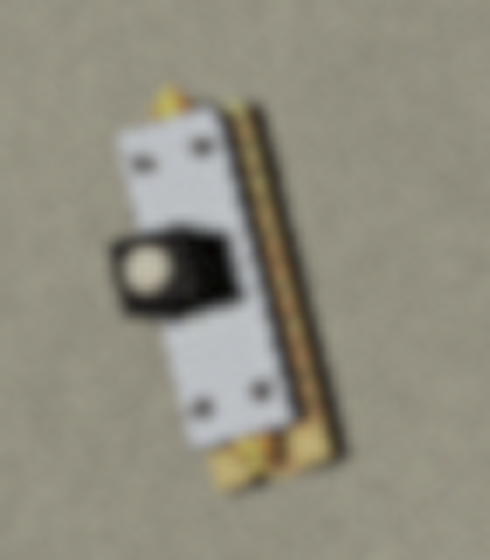

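```bash
python3 - <<'E'
from h import *
p,d,c=load('t11')
def f(l,z): 
    l=np.array(l,float); return pix2plane(c,(l+.5)/7-.5+[80,215],z)[:,:2]
S=f([(143,162),(204,147),(202,407),(261,391)],49); print(S.round(1), S.mean(0))
L=(S[0]+S[1]-S[2]-S[3]); print('screw axis deg',np.degrees(np.arctan2(L[1],L[0])))
K=f([(118,128),(215,105),(298,415),(190,447)],49);print(K.round(1),K.mean(0)); L=K[0]+K[1]-K[2]-K[3];print(np.degrees(np.arctan2(L[1],L[0])),np.linalg.norm(L)/2)
print('coil dot',f([(148,269)],99))
p,d,c=load('w11')
Q=[(189,168),(362,168),(196,137),(360,137)]
for x in pix2plane(c,Q,34): print('se',w2p(x).round(1))
for x in pix2plane(c,[(213,130),(340,130)],40): print('pin',w2p(x).round(1))
for x in pix2plane(c,[(231,200),(262,200),(292,200),(322,200)],12): print('slot',w2p(x).round(1))
E
```

```text
[[534.4 418.6]
 [539.7 394.8]
 [437.5 392.2]
 [443.  369.4]] [488.65668098 393.75942685]
screw axis deg 14.967138087353856
[[548.2 428.9]
 [556.4 391. ]
 [433.3 354.8]
 [422.1 396.4]] [489.99714747 392.76244142]
15.44343260247072 129.25188778914915
coil dot [[488.89711371 395.20119914]]
se [-4.1 89. ]
se [ -4.7 -85.8]
se [40.2 88.6]
se [ 39.6 -90.6]
pin [44.6 69.4]
pin [ 44.1 -68.2]
slot [-28.3  47.5]
slot [-28.4  15.6]
slot [-28.5 -15.2]
slot [-28.6 -46. ]
```

```bash
python3 -m inch '[{"gripper":1,"slide":[0,-0.015,-0.0119],"rot":[0,0,0]},{"gripper":1,"slide":[0,-0.015,-0.0119],"rot":[0,0,0]},{"gripper":1,"slide":[0,-0.015,-0.0119],"rot":[0,0,0]},{"gripper":1,"slide":[0,-0.015,-0.0119],"rot":[0,0,0]},{"gripper":1,"slide":[0,-0.015,-0.0119],"rot":[0,0,0]},{"gripper":1,"slide":[0,-0.015,-0.0119],"rot":[0,0,0]},{"gripper":1,"slide":[0,-0.015,-0.0119],"rot":[0,0,0]},{"gripper":1,"slide":[0,-0.015,-0.0119],"rot":[0,0,0]}]' 100
cat >> h.py <<'E'
BC=np.array([489.,394.]); BD=np.radians(105.2); TH=.9
def btcp(back,pz):
    Rt=Rlean(TH,BD,-1); z=Rt.as_matrix()[:,2]
    return np.array([BC[0],BC[1],pz])-(155+back)*z, Rt
E
python3 - <<'E'
from h import *
s=st()
T,Rt=btcp(140,81); print(T); T[2]=375
plan(T,Rt,16)
E
```

```text
time_s: 17.95
tcp_pos: [461.1, -266.1, 371.3]
ee_rot: [-2.242, 0.003, -0.472]
force: [-0.1, -0.2, 0.2]
gripper_width: 85.7
{'time_s': 17.95, 'qpos': [-0.927, 0.427, 1.711, 0.779, 1.528, -0.707], 'tcp_pos': [461.069, -266.117, 371.305], 'ee_rot': [-2.242, 0.003, -0.472], 'force': [-0.113, -0.181, 0.206], 'gripper_width': 85.678}
[549.58705252 171.00260044 264.37494064]
n 16 slide(m) [0.00209, -0.01787, 0.02212] rot [-0.0, -0.0359, -0.0288] dist 446.0
```

```bash
python3 -m inch '[{"gripper":1,"slide":[0.0021,-0.0179,0.0221],"rot":[0,-0.0359,-0.0288]},{"gripper":1,"slide":[0.0021,-0.0179,0.0221],"rot":[0,-0.0359,-0.0288]},{"gripper":1,"slide":[0.0021,-0.0179,0.0221],"rot":[0,-0.0359,-0.0288]},{"gripper":1,"slide":[0.0021,-0.0179,0.0221],"rot":[0,-0.0359,-0.0288]},{"gripper":1,"slide":[0.0021,-0.0179,0.0221],"rot":[0,-0.0359,-0.0288]},{"gripper":1,"slide":[0.0021,-0.0179,0.0221],"rot":[0,-0.0359,-0.0288]},{"gripper":1,"slide":[0.0021,-0.0179,0.0221],"rot":[0,-0.0359,-0.0288]},{"gripper":1,"slide":[0.0021,-0.0179,0.0221],"rot":[0,-0.0359,-0.0288]}]'
python3 -m inch '[{"gripper":1,"slide":[0.0021,-0.0179,0.0221],"rot":[0,-0.0359,-0.0288]},{"gripper":1,"slide":[0.0021,-0.0179,0.0221],"rot":[0,-0.0359,-0.0288]},{"gripper":1,"slide":[0.0021,-0.0179,0.0221],"rot":[0,-0.0359,-0.0288]},{"gripper":1,"slide":[0.0021,-0.0179,0.0221],"rot":[0,-0.0359,-0.0288]},{"gripper":1,"slide":[0.0021,-0.0179,0.0221],"rot":[0,-0.0359,-0.0288]},{"gripper":1,"slide":[0.0021,-0.0179,0.0221],"rot":[0,-0.0359,-0.0288]},{"gripper":1,"slide":[0.0021,-0.0179,0.0221],"rot":[0,-0.0359,-0.0288]},{"gripper":1,"slide":[0.0021,-0.0179,0.0221],"rot":[0,-0.0359,-0.0288]}]'
python3 - <<'E'
from h import *
st(); s=st(); grab('wrist','w12'); grab('top','t12')
T,Rt=btcp(140,81)
plan(T,Rt,8)
E
```

```text
time_s: 18.95
tcp_pos: [546.5, -55.0, 372.8]
ee_rot: [-2.241, 0.002, -0.102]
force: [0.0, 0.1, -0.0]
gripper_width: 85.3
time_s: 19.95
tcp_pos: [549.8, 171.9, 375.1]
ee_rot: [-2.241, -0.0, 0.266]
force: [-0.3, 0.6, -0.5]
gripper_width: 85.3
{'time_s': 19.95, 'qpos': [-0.081, 0.457, 1.643, 0.832, 1.486, -0.62], 'tcp_pos': [549.817, 171.906, 375.096], 'ee_rot': [-2.241, -0.0, 0.266], 'force': [-0.287, 0.598, -0.525], 'gripper_width': 85.274}
{'time_s': 19.95, 'qpos': [-0.081, 0.457, 1.643, 0.832, 1.486, -0.62], 'tcp_pos': [549.817, 171.906, 375.096], 'ee_rot': [-2.241, -0.0, 0.266], 'force': [-0.287, 0.598, -0.525], 'gripper_width': 85.274}
n 8 slide(m) [-2e-05, 0.01101, 0.00839] rot [-0.0002, 0.0003, 0.0002] dist 110.7
```

View pics/w12.png

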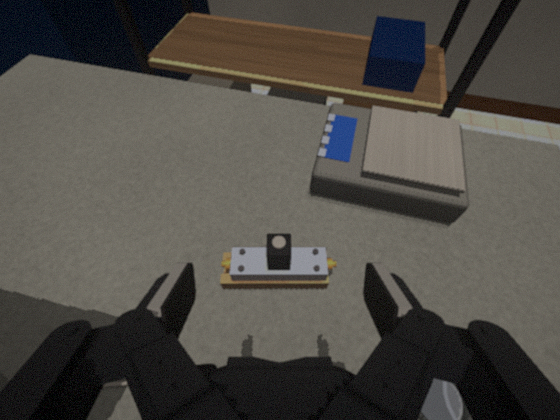

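View pics/t12.png

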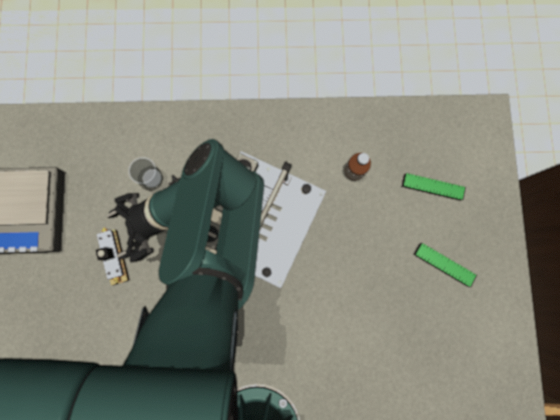

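The block sits level and centred in the view, with the coil at (279,250). The beaker is at (440,400), off to the right and clear. Next I lower to the pre-grasp pose.

```bash
python3 -m inch '[{"gripper":1,"slide":[0,0.011,0.0084],"rot":[0,0,0]},{"gripper":1,"slide":[0,0.011,0.0084],"rot":[0,0,0]},{"gripper":1,"slide":[0,0.011,0.0084],"rot":[0,0,0]},{"gripper":1,"slide":[0,0.011,0.0084],"rot":[0,0,0]},{"gripper":1,"slide":[0,0.011,0.0084],"rot":[0,0,0]},{"gripper":1,"slide":[0,0.011,0.0084],"rot":[0,0,0]},{"gripper":1,"slide":[0,0.011,0.0084],"rot":[0,0,0]},{"gripper":1,"slide":[0,0.011,0.0084],"rot":[0,0,0]}]'
python3 - <<'E'
from h import *
s=st(); p,d,c=grab('wrist','w13')
cv2.imwrite('pics/w13c.png',cv2.resize(p[150:300,190:370],None,fx=4,fy=4,interpolation=cv2.INTER_CUBIC)[:,:,::-1])
E
```

```text
time_s: 21.05
tcp_pos: [550.5, 169.1, 262.9]
ee_rot: [-2.241, -0.001, 0.265]
force: [0.9, 0.5, 0.6]
gripper_width: 85.5
{'time_s': 21.05, 'qpos': [-0.086, 0.611, 1.72, 0.859, 1.335, -0.796], 'tcp_pos': [550.464, 169.094, 262.853], 'ee_rot': [-2.241, -0.001, 0.265], 'force': [0.892, 0.55, 0.574], 'gripper_width': 85.47}
```

View pics/w13c.png

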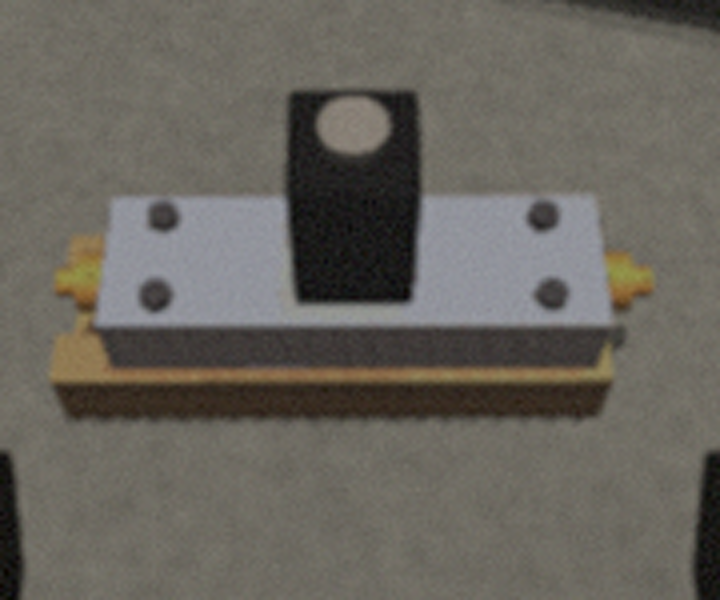

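```bash
python3 - <<'E'
from h import *
p,d,c=load('w13')
def f(l,z): 
    l=np.array(l,float); return pix2plane(c,(l+.5)/4-.5+[190,150],z)[:,:2]
S=f([(163,217),(543,216),(156,295),(552,294)],49); print(S.round(1),S.mean(0)); L=S[1]+S[3]-S[0]-S[2]; print(np.degrees(np.arctan2(L[1],L[0])))
K=f([(110,197),(598,196),(95,327),(612,327)],49); print(K.round(1),K.mean(0));L=K[1]+K[3]-K[0]-K[2]; print(np.degrees(np.arctan2(L[1],L[0])),np.linalg.norm(L)/2)
print(f([(354,125)],99))
s=st(); import h
for b in((489,394),(487,396)):
  h.BC=np.array(b); T,Rt=btcp(0,81); plan(T,Rt,8)
E
```

```text
[[436.8 393.7]
 [533.4 420.2]
 [443.4 370.9]
 [539.8 397.3]] [488.35016591 395.53879503]
15.335146456169845
[[420.9 396.1]
 [546.4 430.4]
 [432.  358.3]
 [555.8 391.9]] [488.79254099 394.16415339]
15.232798214354213 129.19106984998214
[[487.84200201 398.38651365]]
{'time_s': 21.1, 'qpos': [-0.086, 0.614, 1.721, 0.858, 1.333, -0.797], 'tcp_pos': [549.996, 168.959, 261.253], 'ee_rot': [-2.242, 0.002, 0.265], 'force': [0.973, -0.492, -1.56], 'gripper_width': 85.371}
n 8 slide(m) [2e-05, -0.00047, 0.01746] rot [-0.0, 0.0001, -0.0002] dist 139.7
n 8 slide(m) [-0.00015, -0.00066, 0.0177] rot [-0.0, 0.0001, -0.0002] dist 141.7
```

```bash
python3 -m inch '[{"gripper":1,"slide":[0,-0.0006,0.0176],"rot":[0,0,0]},{"gripper":1,"slide":[0,-0.0006,0.0176],"rot":[0,0,0]},{"gripper":1,"slide":[0,-0.0006,0.0176],"rot":[0,0,0]},{"gripper":1,"slide":[0,-0.0006,0.0176],"rot":[0,0,0]},{"gripper":1,"slide":[0,-0.0006,0.0176],"rot":[0,0,0]},{"gripper":1,"slide":[0,-0.0006,0.0176],"rot":[0,0,0]},{"gripper":1,"slide":[0,-0.0006,0.0176],"rot":[0,0,0]},{"gripper":1,"slide":[0,-0.0006,0.0176],"rot":[0,0,0]}]'
python3 - <<'E'
from h import *
s=st(); grab('wrist','w14')
s=st();R0=R.from_euler('xyz',s['ee_rot']);print('pinch',s['tcp_pos']+R0.apply([0,0,155]))
E
```

```text
time_s: 22.1
tcp_pos: [520.7, 279.3, 179.4]
ee_rot: [-2.241, -0.001, 0.264]
force: [1.0, -0.1, 0.2]
gripper_width: 85.4
{'time_s': 22.1, 'qpos': [0.105, 0.733, 1.783, 1.03, 1.125, -0.876], 'tcp_pos': [520.651, 279.327, 179.352], 'ee_rot': [-2.241, -0.001, 0.264], 'force': [0.999, -0.138, 0.157], 'gripper_width': 85.446}
{'time_s': 22.15, 'qpos': [0.107, 0.735, 1.784, 1.031, 1.124, -0.877], 'tcp_pos': [519.567, 280.373, 178.283], 'ee_rot': [-2.241, 0.001, 0.266], 'force': [-0.909, 0.433, -0.621], 'gripper_width': 85.668}
pinch [487.51769393 397.54739537  82.01264667]
```

View pics/w14.png

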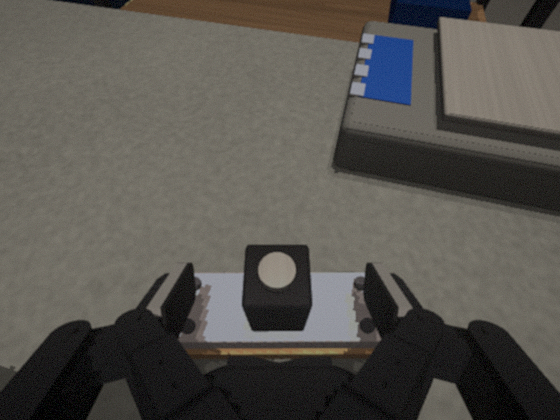

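The coil at (277,285) is centred between the pads, so I close and lift.

```bash
python3 -m inch '[{"gripper":-1,"slide":[0,0,0],"rot":[0,0,0]},{"gripper":-1,"slide":[0,0,0],"rot":[0,0,0]},{"gripper":-1,"slide":[0,0,0],"rot":[0,0,0]},{"gripper":-1,"slide":[0,0,0],"rot":[0,0,0]},{"gripper":-1,"slide":[0,0,0],"rot":[0,0,0]},{"gripper":-1,"slide":[0,0,0],"rot":[0,0,0]},{"gripper":-1,"slide":[0,0,0],"rot":[0,0,0]},{"gripper":-1,"slide":[0,0,0],"rot":[0,0,0]}]' 100
python3 - <<'E'
from h import *
s=st();R0=R.from_euler('xyz',s['ee_rot']);print('pinch',s['tcp_pos']+R0.apply([0,0,155]))
E
python3 -m inch '[{"gripper":-1,"slide":[0,-0.0039,-0.0031],"rot":[0,0,0]},{"gripper":-1,"slide":[0,-0.0039,-0.0031],"rot":[0,0,0]},{"gripper":-1,"slide":[0,-0.0078,-0.0062],"rot":[0,0,0]},{"gripper":-1,"slide":[0,-0.0078,-0.0062],"rot":[0,0,0]},{"gripper":-1,"slide":[0,-0.0078,-0.0062],"rot":[0,0,0]},{"gripper":-1,"slide":[0,-0.0078,-0.0062],"rot":[0,0,0]},{"gripper":-1,"slide":[0,-0.0078,-0.0062],"rot":[0,0,0]},{"gripper":-1,"slide":[0,-0.0078,-0.0062],"rot":[0,0,0]}]' 100
python3 - <<'E'
from h import *
s=st();grab('wrist','w15');grab('scene','s15')
E
```

```text
time_s: 23.15
tcp_pos: [521.1, 278.1, 180.6]
ee_rot: [-2.241, -0.001, 0.264]
force: [-0.2, -5.5, 5.7]
gripper_width: 28.9
{'time_s': 23.15, 'qpos': [0.103, 0.731, 1.783, 1.029, 1.127, -0.876], 'tcp_pos': [521.117, 278.104, 180.591], 'ee_rot': [-2.241, -0.001, 0.264], 'force': [-0.239, -5.462, 5.711], 'gripper_width': 28.943}
pinch [489.48604906 395.39129816  84.31854153]
time_s: 24.15
tcp_pos: [520.8, 278.3, 250.5]
ee_rot: [-2.241, -0.0, 0.265]
force: [0.2, 0.3, -5.4]
gripper_width: 28.8
{'time_s': 24.15, 'qpos': [0.103, 0.616, 1.762, 0.979, 1.2, -0.75], 'tcp_pos': [520.762, 278.321, 250.522], 'ee_rot': [-2.241, -0.0, 0.265], 'force': [0.239, 0.276, -5.425], 'gripper_width': 28.776}
```

View pics/w15.png

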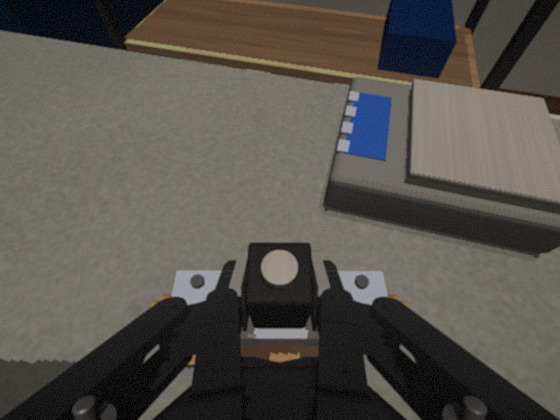

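View pics/s15.png

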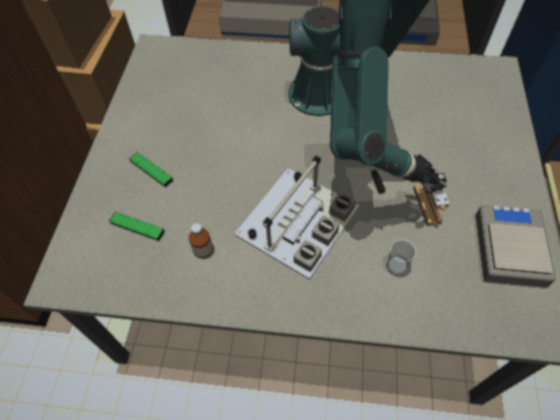

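The block is gripped and hangs level. Next I raise it well above the rail.

```bash
python3 -m inch '[{"gripper":-1,"slide":[0,-0.0127,-0.0101],"rot":[0,0,0]},{"gripper":-1,"slide":[0,-0.0127,-0.0101],"rot":[0,0,0]},{"gripper":-1,"slide":[0,-0.0127,-0.0101],"rot":[0,0,0]},{"gripper":-1,"slide":[0,-0.0127,-0.0101],"rot":[0,0,0]},{"gripper":-1,"slide":[0,-0.0127,-0.0101],"rot":[0,0,0]},{"gripper":-1,"slide":[0,-0.0127,-0.0101],"rot":[0,0,0]},{"gripper":-1,"slide":[0,-0.0127,-0.0101],"rot":[0,0,0]},{"gripper":-1,"slide":[0,-0.0127,-0.0101],"rot":[0,0,0]}]' 100
python3 - <<'E'
from h import *
s=st()
T=p2w(-85-121.3,0,s['tcp_pos'][2]); print(T)
plan(T,Rlean(.9,PY-np.radians(.0),-1),16)
E
```

```text
time_s: 25.25
tcp_pos: [520.7, 278.1, 380.7]
ee_rot: [-2.241, -0.0, 0.265]
force: [0.1, 0.1, -5.1]
gripper_width: 29.0
{'time_s': 25.25, 'qpos': [0.103, 0.431, 1.673, 0.912, 1.362, -0.518], 'tcp_pos': [520.73, 278.139, 380.689], 'ee_rot': [-2.241, -0.0, 0.265], 'force': [0.092, 0.091, -5.138], 'gripper_width': 28.96}
[ 490.63120381 -208.60926696  380.68915903]
n 16 slide(m) [0.00058, 0.01937, -0.02442] rot [-0.0, 0.036, 0.0286] dist 487.7
```

```bash
python3 -m inch '[{"gripper":-1,"slide":[0.0006,0.0194,-0.0244],"rot":[0,0.036,0.0286]},{"gripper":-1,"slide":[0.0006,0.0194,-0.0244],"rot":[0,0.036,0.0286]},{"gripper":-1,"slide":[0.0006,0.0194,-0.0244],"rot":[0,0.036,0.0286]},{"gripper":-1,"slide":[0.0006,0.0194,-0.0244],"rot":[0,0.036,0.0286]},{"gripper":-1,"slide":[0.0006,0.0194,-0.0244],"rot":[0,0.036,0.0286]},{"gripper":-1,"slide":[0.0006,0.0194,-0.0244],"rot":[0,0.036,0.0286]},{"gripper":-1,"slide":[0.0006,0.0194,-0.0244],"rot":[0,0.036,0.0286]},{"gripper":-1,"slide":[0.0006,0.0194,-0.0244],"rot":[0,0.036,0.0286]}]' 100
python3 -m inch '[{"gripper":-1,"slide":[0.0006,0.0194,-0.0244],"rot":[0,0.036,0.0286]},{"gripper":-1,"slide":[0.0006,0.0194,-0.0244],"rot":[0,0.036,0.0286]},{"gripper":-1,"slide":[0.0006,0.0194,-0.0244],"rot":[0,0.036,0.0286]},{"gripper":-1,"slide":[0.0006,0.0194,-0.0244],"rot":[0,0.036,0.0286]},{"gripper":-1,"slide":[0.0006,0.0194,-0.0244],"rot":[0,0.036,0.0286]},{"gripper":-1,"slide":[0.0006,0.0194,-0.0244],"rot":[0,0.036,0.0286]},{"gripper":-1,"slide":[0.0006,0.0194,-0.0244],"rot":[0,0.036,0.0286]},{"gripper":-1,"slide":[0.0006,0.0194,-0.0244],"rot":[0,0.036,0.0286]}]' 100
python3 - <<'E'
from h import *
s=st(); grab('top','t16'); grab('wrist','w16'); s=st()
print(w2p(s['tcp_pos']), (R.from_euler('xyz',s['ee_rot']).inv()*Rlean(.9,PY,-1)).as_rotvec())
T=p2w(-85-121.3,0,205); plan(T,Rlean(.9,PY,-1),8)
E
```

```text
time_s: 26.25
tcp_pos: [551.3, 30.9, 379.8]
ee_rot: [-2.241, -0.0, -0.105]
force: [-0.0, 0.1, -5.2]
gripper_width: 29.0
time_s: 27.25
tcp_pos: [490.9, -209.8, 379.6]
ee_rot: [-2.241, -0.0, -0.473]
force: [-0.1, 0.4, -5.1]
gripper_width: 28.7
{'time_s': 27.25, 'qpos': [-0.82, 0.395, 1.741, 0.835, 1.462, -0.646], 'tcp_pos': [490.864, -209.752, 379.564], 'ee_rot': [-2.241, -0.0, -0.473], 'force': [-0.111, 0.353, -5.096], 'gripper_width': 28.698}
{'time_s': 27.35, 'qpos': [-0.822, 0.396, 1.74, 0.834, 1.461, -0.646], 'tcp_pos': [490.721, -211.463, 379.494], 'ee_rot': [-2.243, -0.001, -0.475], 'force': [-0.348, -0.499, -4.399], 'gripper_width': 29.07}
[-208.80173315   -1.37619575] [ 0.00146439 -0.00411464 -0.00151516]
n 8 slide(m) [-0.00019, 0.01688, 0.01382] rot [0.0002, -0.0005, -0.0002] dist 174.5
```

View pics/w16.png

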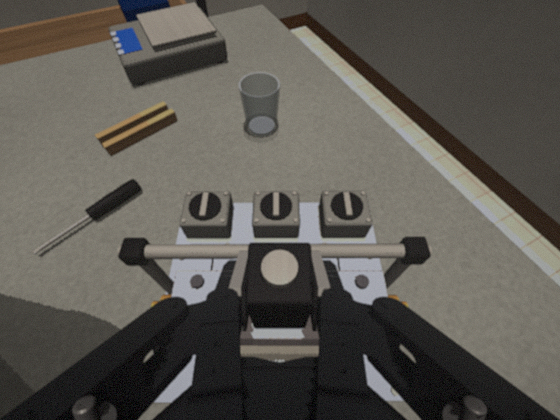

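View pics/t16.png

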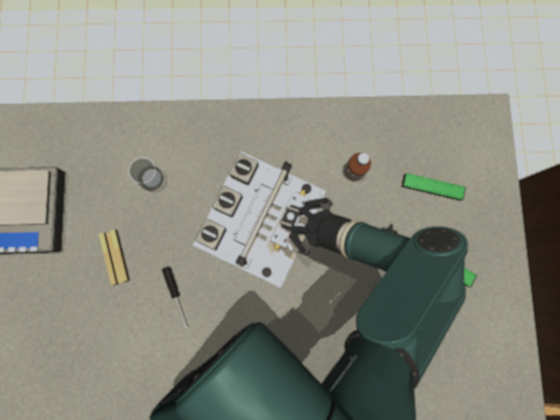

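```bash
python3 -m inch '[{"gripper":-1,"slide":[-0.0002,0.0169,0.0138],"rot":[0.0002,-0.0005,-0.0002]},{"gripper":-1,"slide":[-0.0002,0.0169,0.0138],"rot":[0.0002,-0.0005,-0.0002]},{"gripper":-1,"slide":[-0.0002,0.0169,0.0138],"rot":[0.0002,-0.0005,-0.0002]},{"gripper":-1,"slide":[-0.0002,0.0169,0.0138],"rot":[0.0002,-0.0005,-0.0002]},{"gripper":-1,"slide":[-0.0002,0.0169,0.0138],"rot":[0.0002,-0.0005,-0.0002]},{"gripper":-1,"slide":[-0.0002,0.0169,0.0138],"rot":[0.0002,-0.0005,-0.0002]},{"gripper":-1,"slide":[-0.0002,0.0169,0.0138],"rot":[0.0002,-0.0005,-0.0002]},{"gripper":-1,"slide":[-0.0002,0.0169,0.0138],"rot":[0.0002,-0.0005,-0.0002]}]' 100
python3 -m inch '[{"gripper":-1,"slide":[0,0,0],"rot":[0,0,0]},{"gripper":-1,"slide":[0,0,0],"rot":[0,0,0]},{"gripper":-1,"slide":[0,0,0],"rot":[0,0,0]},{"gripper":-1,"slide":[0,0,0],"rot":[0,0,0]},{"gripper":-1,"slide":[0,0,0],"rot":[0,0,0]},{"gripper":-1,"slide":[0,0,0],"rot":[0,0,0]},{"gripper":-1,"slide":[0,0,0],"rot":[0,0,0]},{"gripper":-1,"slide":[0,0,0],"rot":[0,0,0]}]' 100
python3 - <<'E'
from h import *
s=st(); p,d,c=grab('wrist','w17'); grab('top','t17')
print(w2p(s['tcp_pos']), (R.from_euler('xyz',s['ee_rot']).inv()*Rlean(.9,PY,-1)).as_rotvec())
E
```

```text
time_s: 28.35
tcp_pos: [490.8, -204.8, 202.3]
ee_rot: [-2.24, 0.003, -0.466]
force: [0.1, -0.5, -5.4]
gripper_width: 28.5
time_s: 29.35
tcp_pos: [490.7, -205.5, 204.4]
ee_rot: [-2.24, 0.001, -0.467]
force: [-0.5, -0.8, -4.3]
gripper_width: 28.5
{'time_s': 29.35, 'qpos': [-0.814, 0.669, 1.852, 0.905, 1.215, -0.946], 'tcp_pos': [490.748, -205.547, 204.418], 'ee_rot': [-2.24, 0.001, -0.467], 'force': [-0.464, -0.781, -4.251], 'gripper_width': 28.458}
[-203.51822045    1.2864424 ] [-0.00198467  0.00436947  0.00156693]
```

View pics/w17.png

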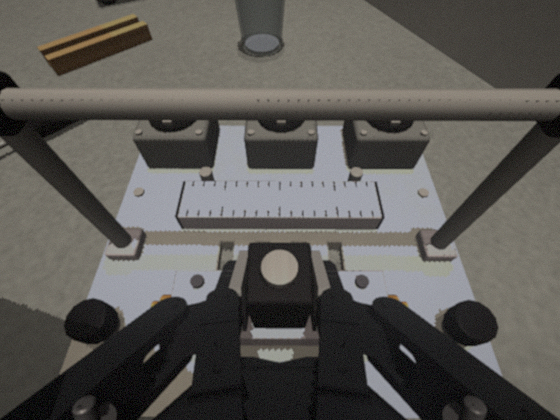

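```bash
python3 - <<'E'
from h import *
p,d,c=load('w17')
im=cv2.resize(p[155:330,150:410],None,fx=3,fy=3,interpolation=cv2.INTER_CUBIC)
cv2.imwrite('pics/w17c.png',im[:,:,::-1])
E
```

```text
(no output)
```

View pics/w17c.png

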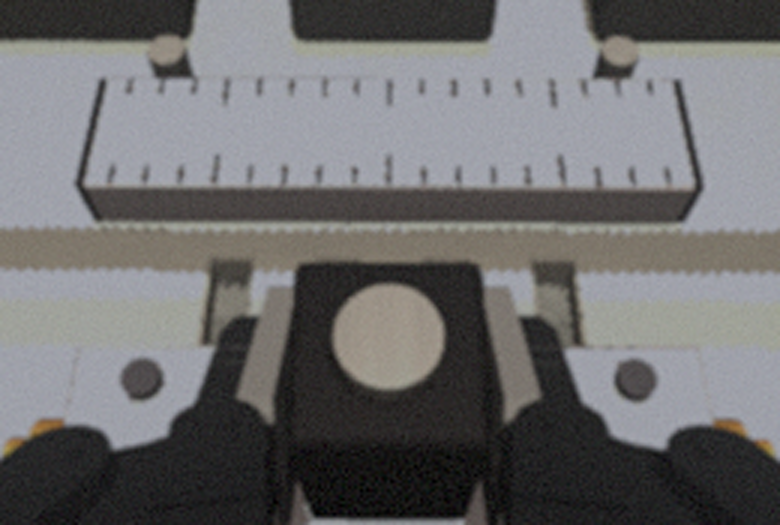

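```bash
python3 - <<'E'
from h import *
p,d,c=load('w17')
def f(l,z):
    l=np.array(l,float); return np.array([w2p(x) for x in pix2plane(c,(l+.5)/3-.5+[150,155],z)])
u=204.4-156.6
print('pins',f([(168,50),(620,50)],40).round(1))
print('slots',f([(231,272),(555,272)],12).round(1),'edges',f([(211,272),(250,272),(534,272),(576,272)],12).round(1))
print('screws',f([(142,379),(635,379)],u+25).round(1))
print('dot',f([(389,336)],u+75).round(1))
print('se',f([(80,185),(700,187),(104,80),(679,80)],34).round(1))
E
```

```text
pins [[ 46.5  69.7]
 [ 46.9 -69. ]]
slots [[-14.9  48.2]
 [-14.6 -47.3]] edges [[-14.9  54.1]
 [-14.9  42.6]
 [-14.6 -41.1]
 [-14.6 -53.5]]
screws [[-68.6  51.7]
 [-68.3 -48.8]]
dot [[-79.3   1.2]]
se [[  1.5  89.6]
 [  1.4 -86.6]
 [ 39.5  89.7]
 [ 40.  -87.5]]
```

```bash
python3 -m inch '[{"gripper":-1,"slide":[0,0.0078,0.0062],"rot":[0,0,0]},{"gripper":-1,"slide":[0,0.0071,0.0056],"rot":[0,0,0]},{"gripper":-1,"slide":[0.0002,-0.0058,0.0073],"rot":[0,0,0]},{"gripper":-1,"slide":[0.0002,-0.0058,0.0073],"rot":[0,0,0]},{"gripper":-1,"slide":[0.0002,-0.0058,0.0073],"rot":[0,0,0]},{"gripper":-1,"slide":[0.0002,-0.0058,0.0073],"rot":[0,0,0]},{"gripper":-1,"slide":[0.0001,-0.0058,0.0073],"rot":[0,0,0]},{"gripper":-1,"slide":[0,0,0],"rot":[0,0,0]}]' 100
python3 - <<'E'
from h import *
s=st(); p,d,c=grab('wrist','w18'); s=st()
print(w2p(s['tcp_pos']), (R.from_euler('xyz',s['ee_rot']).inv()*Rlean(.9,PY,-1)).as_rotvec())
cv2.imwrite('pics/w18c.png',cv2.resize(p[155:330,150:410],None,fx=3,fy=3,interpolation=cv2.INTER_CUBIC)[:,:,::-1])
E
```

```text
time_s: 30.45
tcp_pos: [512.7, -163.4, 185.6]
ee_rot: [-2.239, 0.002, -0.466]
force: [0.3, 0.8, -5.1]
gripper_width: 28.7
{'time_s': 30.45, 'qpos': [-0.729, 0.698, 1.874, 0.98, 1.147, -0.961], 'tcp_pos': [512.65, -163.378, 185.618], 'ee_rot': [-2.239, 0.002, -0.466], 'force': [0.288, 0.771, -5.098], 'gripper_width': 28.683}
{'time_s': 30.5, 'qpos': [-0.73, 0.698, 1.874, 0.98, 1.147, -0.961], 'tcp_pos': [512.596, -163.849, 185.581], 'ee_rot': [-2.24, 0.001, -0.466], 'force': [0.556, -0.494, -5.044], 'gripper_width': 29.041}
[-156.44682218    0.75258714] [-0.00184748  0.00495586  0.00210011]
```

View pics/w18c.png

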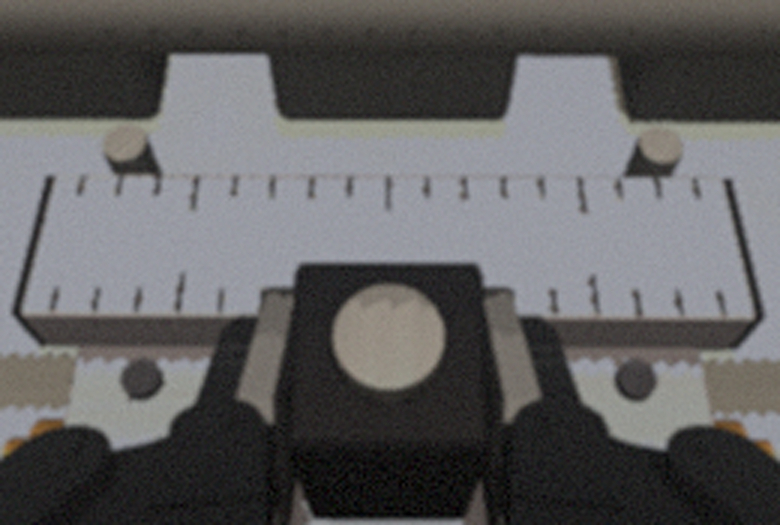

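```bash
python3 - <<'E'
from h import *
p,d,c=load('w18')
def f(l,z):
    l=np.array(l,float); return np.array([w2p(x) for x in pix2plane(c,(l+.5)/3-.5+[150,155],z)])
u=29
print('pins',f([(126,145),(661,147)],40).round(1))
print('screws',f([(142,379),(635,379)],u+25).round(1))
print('dot',f([(389,336)],u+75).round(1))
print('se',f([(16,314),(763,318),(50,177),(730,181)],34).round(1))
E
```

```text
pins [[ 46.   69.7]
 [ 45.9 -68.8]]
screws [[-21.2  51.5]
 [-20.7 -49. ]]
dot [[-31.8   1. ]]
se [[  1.5  89.8]
 [  1.3 -87. ]
 [ 39.9  90. ]
 [ 39.4 -87.2]]
```

```bash
python3 -m inch '[{"gripper":-1,"slide":[0,0,0],"rot":[0,0.0039,0.0031]},{"gripper":-1,"slide":[0,0.0018,0.0014],"rot":[0,0,0]},{"gripper":-1,"slide":[0,0.0018,0.0014],"rot":[0,0,0]},{"gripper":-1,"slide":[0,0.0018,0.0014],"rot":[0,0,0]},{"gripper":-1,"slide":[0,0.0009,0.0007],"rot":[0,0,0]},{"gripper":-1,"slide":[0,0,0],"rot":[0,0,0]},{"gripper":-1,"slide":[0,0,0],"rot":[0,0,0]},{"gripper":-1,"slide":[0,0,0],"rot":[0,0,0]}]' 100
python3 - <<'E'
from h import *
s=st(); p,d,c=grab('wrist','w19'); s=st()
print(w2p(s['tcp_pos']), (R.from_euler('xyz',s['ee_rot']).inv()*Rlean(.9,PY,-1)).as_rotvec())
cv2.imwrite('pics/w19c.png',cv2.resize(p[155:330,150:410],None,fx=3,fy=3,interpolation=cv2.INTER_CUBIC)[:,:,::-1])
E
```

```text
time_s: 31.5
tcp_pos: [512.5, -164.3, 177.6]
ee_rot: [-2.24, 0.001, -0.472]
force: [-0.1, 0.3, -4.2]
gripper_width: 28.9
{'time_s': 31.5, 'qpos': [-0.731, 0.712, 1.877, 0.99, 1.136, -0.975], 'tcp_pos': [512.506, -164.32, 177.602], 'ee_rot': [-2.24, 0.001, -0.472], 'force': [-0.052, 0.29, -4.16], 'gripper_width': 28.887}
{'time_s': 31.55, 'qpos': [-0.731, 0.712, 1.877, 0.99, 1.136, -0.975], 'tcp_pos': [512.509, -164.291, 177.627], 'ee_rot': [-2.24, 0.001, -0.472], 'force': [-0.326, 0.153, -5.621], 'gripper_width': 28.704}
[-156.87968035    0.62956562] [-0.00200437  0.00048041 -0.0013517 ]
```

View pics/w19c.png

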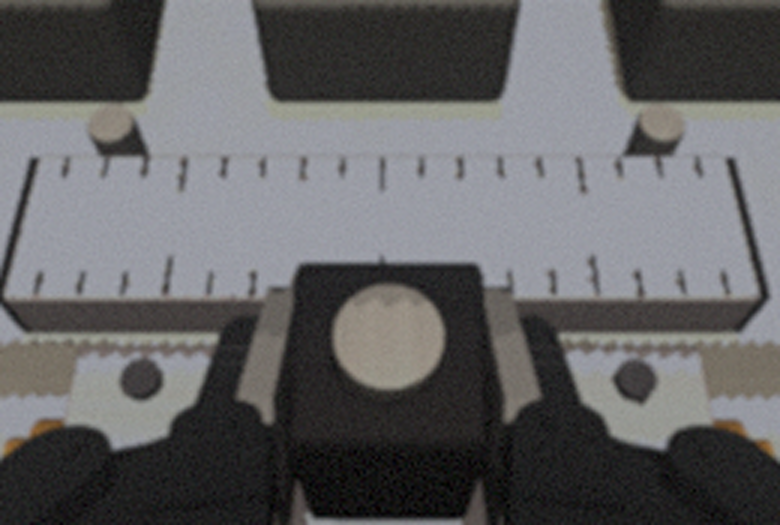

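```bash
python3 - <<'E'
from h import *
p,d,c=load('w19')
def f(l,z):
    l=np.array(l,float); return np.array([w2p(x) for x in pix2plane(c,(l+.5)/3-.5+[150,155],z)])
u=21
print('pins',f([(111,123),(661,124)],40).round(1))
print('screws',f([(142,379),(635,379)],u+25).round(1))
print('dot',f([(389,336)],u+75).round(1))
print('se',f([(2,298),(766,299),(35,158),(733,158)],34).round(1))
E
```

```text
pins [[ 46.7  70.1]
 [ 46.1 -68.6]]
screws [[-21.8  50.3]
 [-21.9 -50.1]]
dot [[-32.7  -0.1]]
se [[  1.6  88.9]
 [  1.1 -86.5]
 [ 40.1  89.8]
 [ 39.8 -87.3]]
```

```bash
python3 -m inch '[{"gripper":-1,"slide":[-0.0005,0,0],"rot":[0,0,0]},{"gripper":-1,"slide":[0,0.0014,0.0011],"rot":[0,0,0]},{"gripper":-1,"slide":[0,0.0014,0.0011],"rot":[0,0,0]},{"gripper":-1,"slide":[0,0.0014,0.0011],"rot":[0,0,0]},{"gripper":-1,"slide":[0,0.0007,0.0006],"rot":[0,0,0]},{"gripper":-1,"slide":[0,0,0],"rot":[0,0,0]},{"gripper":-1,"slide":[0,0,0],"rot":[0,0,0]},{"gripper":-1,"slide":[0,0,0],"rot":[0,0,0]}]' 100
```

```text
time_s: 32.55
tcp_pos: [512.1, -164.1, 171.3]
ee_rot: [-2.24, 0.001, -0.472]
force: [-0.3, -0.2, -5.4]
gripper_width: 28.7
```

Free descent with no contact force, so the studs are entering the slots. I keep going.

```bash
python3 -m inch '[{"gripper":-1,"slide":[0,0.0008,0.0006],"rot":[0,0,0]},{"gripper":-1,"slide":[0,0.0008,0.0006],"rot":[0,0,0]},{"gripper":-1,"slide":[0,0.0004,0.0003],"rot":[0,0,0]},{"gripper":-1,"slide":[0,0.0002,0.0002],"rot":[0,0,0]},{"gripper":-1,"slide":[0,0,0],"rot":[0,0,0]},{"gripper":-1,"slide":[0,0,0],"rot":[0,0,0]},{"gripper":-1,"slide":[0,0,0],"rot":[0,0,0]},{"gripper":-1,"slide":[0,0,0],"rot":[0,0,0]}]' 100
python3 - <<'E'
from h import *
s=st(); p,d,c=grab('wrist','w20'); s=st()
cv2.imwrite('pics/w20c.png',cv2.resize(p[155:330,150:410],None,fx=3,fy=3,interpolation=cv2.INTER_CUBIC)[:,:,::-1])
E
```

```text
time_s: 33.55
tcp_pos: [512.0, -164.1, 168.5]
ee_rot: [-2.239, 0.001, -0.472]
force: [-0.2, 0.1, -2.8]
gripper_width: 29.0
{'time_s': 33.55, 'qpos': [-0.732, 0.729, 1.879, 0.997, 1.126, -0.993], 'tcp_pos': [512.033, -164.057, 168.547], 'ee_rot': [-2.239, 0.001, -0.472], 'force': [-0.216, 0.134, -2.782], 'gripper_width': 29.045}
{'time_s': 33.6, 'qpos': [-0.732, 0.729, 1.879, 0.997, 1.126, -0.993], 'tcp_pos': [512.019, -164.071, 168.558], 'ee_rot': [-2.239, 0.001, -0.472], 'force': [-0.088, 0.63, -2.769], 'gripper_width': 28.804}
```

View pics/w20c.png

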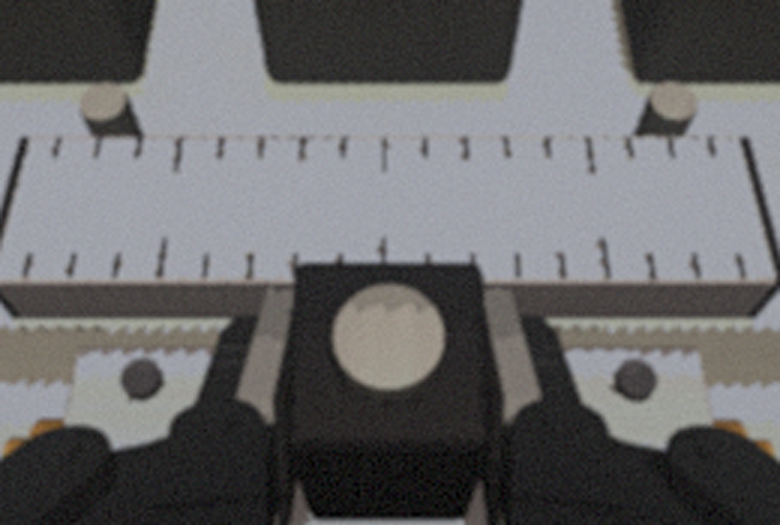

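The block is down on the panel: force dropped by 2.4 N at the predicted height. Next I slide it toward the straightedge.

```bash
python3 -m inch '[{"gripper":-1,"slide":[0,-0.0008,0.001],"rot":[0,0,0]},{"gripper":-1,"slide":[0,-0.0008,0.001],"rot":[0,0,0]},{"gripper":-1,"slide":[0,-0.0008,0.001],"rot":[0,0,0]},{"gripper":-1,"slide":[0,-0.0008,0.001],"rot":[0,0,0]},{"gripper":-1,"slide":[0,-0.0008,0.001],"rot":[0,0,0]},{"gripper":-1,"slide":[0,-0.0008,0.001],"rot":[0,0,0]},{"gripper":-1,"slide":[0,-0.0008,0.001],"rot":[0,0,0]},{"gripper":-1,"slide":[0,0,0],"rot":[0,0,0]}]' 100
python3 - <<'E'
from h import *
s=st(); p,d,c=grab('wrist','w21'); s=st()
cv2.imwrite('pics/w21c.png',cv2.resize(p[155:330,150:410],None,fx=3,fy=3,interpolation=cv2.INTER_CUBIC)[:,:,::-1])
E
```

```text
time_s: 34.6
tcp_pos: [516.1, -156.0, 168.6]
ee_rot: [-2.239, 0.002, -0.472]
force: [0.3, -0.1, -4.1]
gripper_width: 28.5
{'time_s': 34.6, 'qpos': [-0.715, 0.728, 1.882, 1.01, 1.118, -0.99], 'tcp_pos': [516.13, -155.968, 168.562], 'ee_rot': [-2.239, 0.002, -0.472], 'force': [0.303, -0.061, -4.064], 'gripper_width': 28.542}
{'time_s': 34.65, 'qpos': [-0.715, 0.728, 1.882, 1.01, 1.118, -0.99], 'tcp_pos': [516.118, -155.982, 168.542], 'ee_rot': [-2.239, 0.002, -0.472], 'force': [0.133, 0.998, -3.779], 'gripper_width': 28.646}
```

View pics/w21c.png

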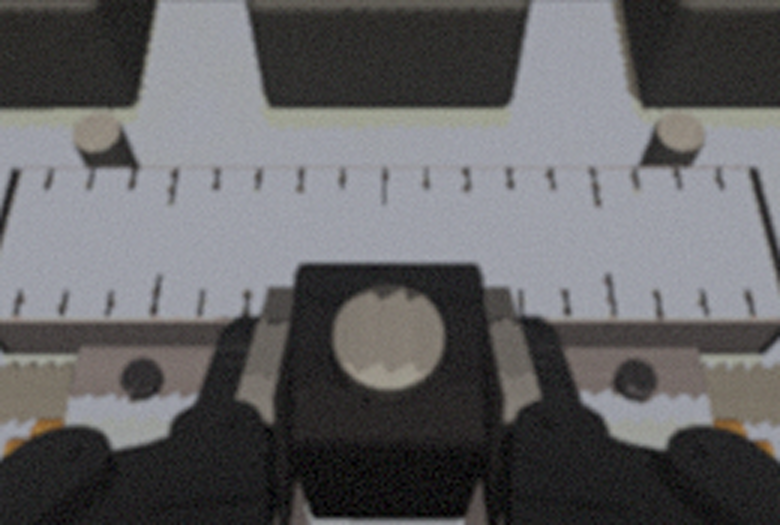

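```bash
python3 -m inch '[{"gripper":-1,"slide":[0,-0.0003,0.0004],"rot":[0,0,0]},{"gripper":-1,"slide":[0,-0.0003,0.0004],"rot":[0,0,0]},{"gripper":-1,"slide":[0,-0.0003,0.0004],"rot":[0,0,0]},{"gripper":-1,"slide":[0,-0.0003,0.0004],"rot":[0,0,0]},{"gripper":-1,"slide":[0,-0.0003,0.0004],"rot":[0,0,0]},{"gripper":-1,"slide":[0,-0.0003,0.0004],"rot":[0,0,0]},{"gripper":-1,"slide":[0,-0.0003,0.0004],"rot":[0,0,0]},{"gripper":-1,"slide":[0,-0.0003,0.0004],"rot":[0,0,0]}]' 100
python3 - <<'E'
from h import *
p,d,c=grab('wrist','w22'); s=st()
cv2.imwrite('pics/w22c.png',cv2.resize(p[155:330,150:410],None,fx=3,fy=3,interpolation=cv2.INTER_CUBIC)[:,:,::-1])
E
```

```text
time_s: 35.65
tcp_pos: [518.0, -152.6, 168.5]
ee_rot: [-2.24, 0.001, -0.472]
force: [-0.8, -0.8, -2.6]
gripper_width: 29.0
{'time_s': 35.7, 'qpos': [-0.708, 0.728, 1.883, 1.016, 1.114, -0.988], 'tcp_pos': [517.984, -152.532, 168.509], 'ee_rot': [-2.24, 0.001, -0.472], 'force': [-0.645, -1.632, -2.505], 'gripper_width': 28.945}
```

View pics/w22c.png

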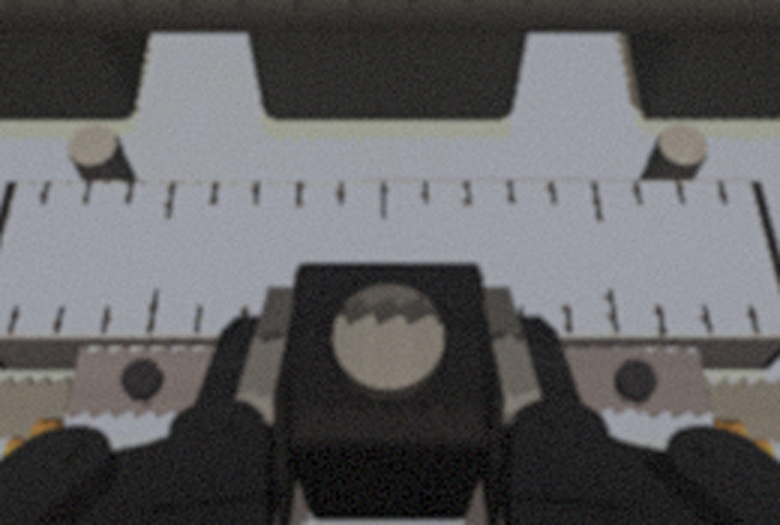

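```bash
python3 -m inch '[{"gripper":-1,"slide":[0,-0.0003,0.0004],"rot":[0,0,0]},{"gripper":-1,"slide":[0,-0.0003,0.0004],"rot":[0,0,0]},{"gripper":-1,"slide":[0,-0.0003,0.0004],"rot":[0,0,0]},{"gripper":-1,"slide":[0,-0.0003,0.0004],"rot":[0,0,0]},{"gripper":-1,"slide":[0,0,0],"rot":[0,0,0]},{"gripper":-1,"slide":[0,0,0],"rot":[0,0,0]},{"gripper":-1,"slide":[0,0,0],"rot":[0,0,0]},{"gripper":-1,"slide":[0,0,0],"rot":[0,0,0]}]' 100
python3 - <<'E'
from h import *
s=st(); print(w2p(s['tcp_pos']))
E
```

```text
time_s: 36.7
tcp_pos: [518.9, -150.8, 168.5]
ee_rot: [-2.239, 0.001, -0.472]
force: [0.5, -0.8, -0.4]
gripper_width: 28.8
{'time_s': 36.7, 'qpos': [-0.704, 0.728, 1.883, 1.019, 1.112, -0.988], 'tcp_pos': [518.88, -150.783, 168.462], 'ee_rot': [-2.239, 0.001, -0.472], 'force': [0.46, -0.831, -0.375], 'gripper_width': 28.841}
[-141.95169267    1.08590503]
```

```bash
python3 -m inch '[{"gripper":-1,"slide":[0,-0.0003,0.0004],"rot":[0,0,0]},{"gripper":-1,"slide":[0,-0.0003,0.0004],"rot":[0,0,0]},{"gripper":-1,"slide":[0,-0.0003,0.0004],"rot":[0,0,0]},{"gripper":-1,"slide":[0,0,0],"rot":[0,0,0]},{"gripper":-1,"slide":[0,0,0],"rot":[0,0,0]},{"gripper":-1,"slide":[0,0,0],"rot":[0,0,0]},{"gripper":-1,"slide":[0,0,0],"rot":[0,0,0]},{"gripper":-1,"slide":[0,0,0],"rot":[0,0,0]}]' 100
python3 - <<'E'
from h import *
p,d,c=grab('wrist','w23'); s=st(); print(w2p(s['tcp_pos']))
cv2.imwrite('pics/w23c.png',cv2.resize(p[155:330,150:410],None,fx=3,fy=3,interpolation=cv2.INTER_CUBIC)[:,:,::-1])
E
```

```text
time_s: 37.7
tcp_pos: [519.4, -149.8, 168.5]
ee_rot: [-2.24, 0.001, -0.472]
force: [-2.7, -5.1, 2.0]
gripper_width: 28.7
{'time_s': 37.75, 'qpos': [-0.702, 0.727, 1.883, 1.02, 1.111, -0.987], 'tcp_pos': [519.424, -149.817, 168.521], 'ee_rot': [-2.24, 0.001, -0.472], 'force': [-2.984, -5.775, 2.129], 'gripper_width': 28.59}
[-140.84441319    1.04053715]
```

View pics/w23c.png

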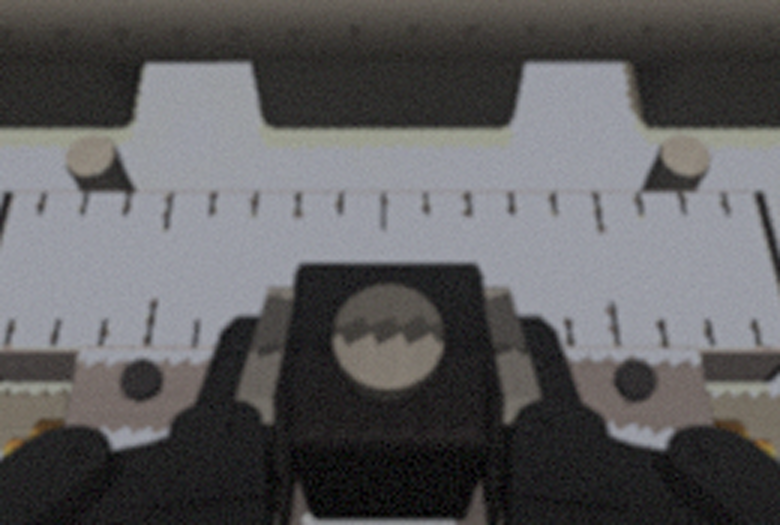

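```bash
python3 -m inch '[{"gripper":-1,"slide":[0,-0.0003,0.0004],"rot":[0,0,0]},{"gripper":-1,"slide":[0,-0.0003,0.0004],"rot":[0,0,0]},{"gripper":-1,"slide":[0,0,0],"rot":[0,0,0]},{"gripper":-1,"slide":[0,0,0],"rot":[0,0,0]},{"gripper":-1,"slide":[0,0,0],"rot":[0,0,0]},{"gripper":-1,"slide":[0,0,0],"rot":[0,0,0]},{"gripper":-1,"slide":[0,0,0],"rot":[0,0,0]},{"gripper":-1,"slide":[0,0,0],"rot":[0,0,0]}]' 100
python3 -m inch '[{"gripper":1,"slide":[0,0,0],"rot":[0,0,0]},{"gripper":1,"slide":[0,0,0],"rot":[0,0,0]},{"gripper":1,"slide":[0,0,0],"rot":[0,0,0]},{"gripper":1,"slide":[0,0,0],"rot":[0,0,0]},{"gripper":1,"slide":[0,0,0],"rot":[0,0,0]},{"gripper":1,"slide":[0,0,0],"rot":[0,0,0]},{"gripper":1,"slide":[0,0,0],"rot":[0,0,0]},{"gripper":1,"slide":[0,0,0],"rot":[0,0,0]}]'
python3 - <<'E'
from h import *
p,d,c=grab('wrist','w24'); s=st()
cv2.imwrite('pics/w24c.png',cv2.resize(p[130:350,130:430],None,fx=2.6,fy=2.6,interpolation=cv2.INTER_CUBIC)[:,:,::-1])
E
```

```text
time_s: 38.75
tcp_pos: [519.5, -149.5, 168.7]
ee_rot: [-2.241, 0.001, -0.472]
force: [-8.2, -11.2, 7.3]
gripper_width: 28.8
time_s: 39.75
tcp_pos: [519.9, -148.5, 168.3]
ee_rot: [-2.24, 0.002, -0.472]
force: [-0.0, 0.4, 0.4]
gripper_width: 85.2
{'time_s': 39.8, 'qpos': [-0.7, 0.728, 1.884, 1.022, 1.11, -0.987], 'tcp_pos': [519.957, -148.552, 168.354], 'ee_rot': [-2.24, 0.001, -0.472], 'force': [-0.418, 0.108, 0.172], 'gripper_width': 85.638}
```

View pics/w24c.png

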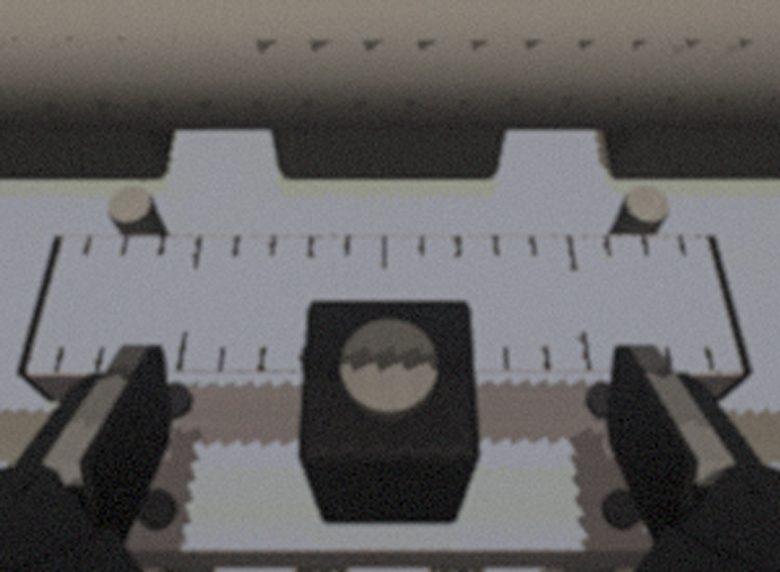

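Block flush, coil released at (388,400). Retracting along the tool axis.

```bash
python3 -m inch '[{"gripper":1,"slide":[0,0,-0.01],"rot":[0,0,0]},{"gripper":1,"slide":[0,0,-0.02],"rot":[0,0,0]},{"gripper":1,"slide":[0,0,-0.02],"rot":[0,0,0]},{"gripper":1,"slide":[0,0,-0.02],"rot":[0,0,0]},{"gripper":1,"slide":[0,0,-0.02],"rot":[0,0,0]},{"gripper":1,"slide":[0,0,-0.02],"rot":[0,0,0]},{"gripper":1,"slide":[0,0,-0.02],"rot":[0,0,0]},{"gripper":1,"slide":[0,0,-0.02],"rot":[0,0,0]}]'
python3 -m inch '[{"gripper":1,"slide":[0,0,-0.01],"rot":[0,0,0]},{"gripper":1,"slide":[0,0,0],"rot":[0,0,0]},{"gripper":1,"slide":[0,0,0],"rot":[0,0,0]},{"gripper":1,"slide":[0,0,0],"rot":[0,0,0]},{"gripper":1,"slide":[0,0,0],"rot":[0,0,0]},{"gripper":1,"slide":[0,0,0],"rot":[0,0,0]},{"gripper":1,"slide":[0,0,0],"rot":[0,0,0]},{"gripper":1,"slide":[0,0,0],"rot":[0,0,0]}]'
python3 - <<'E'
from h import *
s=st();p,d,c=grab('wrist','w25'); grab('top','t25')
cv2.imwrite('pics/w25c.png',cv2.resize(p[100:300,140:420],None,fx=2.8,fy=2.8,interpolation=cv2.INTER_CUBIC)[:,:,::-1])
E
```

```text
time_s: 40.8
tcp_pos: [466.1, -254.4, 262.2]
ee_rot: [-2.24, 0.002, -0.472]
force: [-0.3, 0.2, -0.6]
gripper_width: 85.7
time_s: 41.8
tcp_pos: [463.1, -260.4, 267.6]
ee_rot: [-2.24, 0.001, -0.472]
force: [-0.4, 0.9, -0.2]
gripper_width: 85.2
{'time_s': 41.8, 'qpos': [-0.918, 0.575, 1.791, 0.808, 1.364, -0.868], 'tcp_pos': [463.059, -260.431, 267.559], 'ee_rot': [-2.24, 0.001, -0.472], 'force': [-0.419, 0.864, -0.161], 'gripper_width': 85.201}
```

View pics/w25c.png

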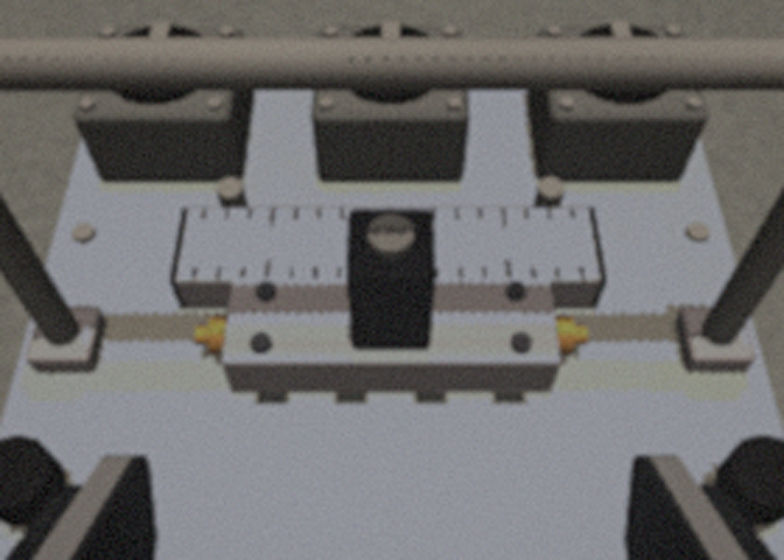

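View pics/t25.png

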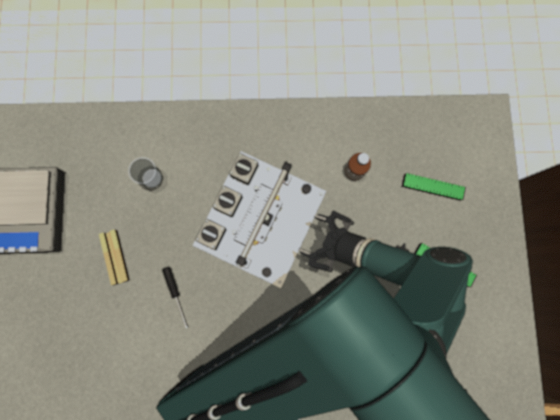

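```bash
python3 - <<'E'
from h import *
p,d,c=load('w25')
def f(l,z):
    l=np.array(l,float); return np.array([w2p(x) for x in pix2plane(c,(l+.5)/2.8-.5+[140,100],z)]).round(1).tolist()
print('pins top',f([(231,188),(550,189)],40))
print('se far',f([(184,209),(595,209)],34),'near',f([(175,283),(602,282)],34))
print('bar top near',f([(224,364),(558,364)],37),'bar screws',f([(265,292),(515,292),(261,343),(521,343)],37))
print('bar bottom near',f([(232,391),(552,391)],12)); print('dot',f([(391,233)],87))
print('slots',f([(272,398),(351,398),(430,398),(509,398)],12))
P=cloud(d,c); C=P
for n,(u,v) in dict(barL=(300,330),barR=(480,330),coil=(391,233),seL=(250,245),seR=(520,245),panel=(391,450)).items():
    uu=int(u/2.8+140);vv=int(v/2.8+100); q=np.median(C[vv-2:vv+3,uu-2:uu+3].reshape(-1,3),0); print(n,w2p(q).round(1),q[2].round(1))
# pushed gap strip crop
p,d,c=load('w25'); cv2.imwrite('pics/w25d.png',cv2.resize(p[160:250,195:365],None,fx=4.5,fy=4.5,interpolation=cv2.INTER_CUBIC)[:,:,::-1])
E
```

```text
pins top [[46.1, 69.8], [45.2, -68.4]]
se far [[39.4, 90.5], [39.0, -88.2]] near [[0.3, 88.8], [0.4, -85.8]]
bar top near [[-39.2, 63.9], [-39.4, -62.8]] bar screws [[-6.3, 51.0], [-6.5, -49.3], [-30.0, 50.6], [-30.2, -49.6]]
bar bottom near [[-37.8, 65.0], [-38.1, -64.7]]
dot [[-15.6, 0.4]]
slots [[-41.0, 48.6], [-41.1, 16.7], [-41.1, -15.2], [-41.2, -47.1]]
barL [-22.9  35.9] 36.6
barR [-23.6 -33.8] 36.9
coil [-19.4   0.7] 91.4
seL [20.4 60. ] 33.6
seR [ 20.  -53.6] 33.6
panel [-63.    0.9] 11.7
```

View pics/w25d.png

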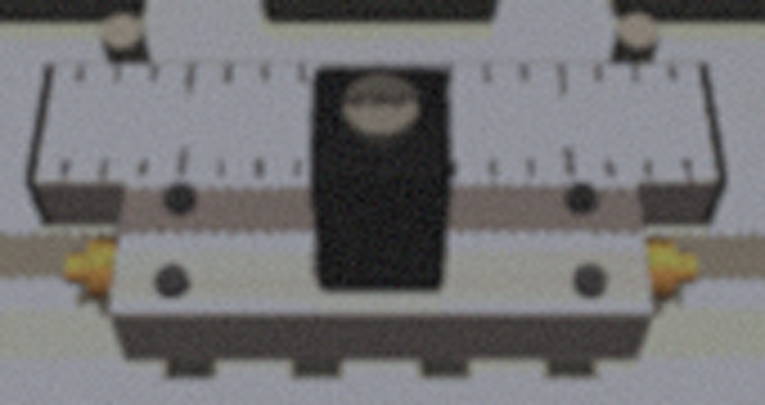

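```bash
python3 - <<'E'
from h import *
import h
p,d,c=load('w25'); C=cloud(d,c)
X=C.reshape(-1,3); dd=X[:,:2]-h.PC; a=h.PY
xp=dd[:,0]*np.cos(a)+dd[:,1]*np.sin(a); yp=-dd[:,0]*np.sin(a)+dd[:,1]*np.cos(a); z=X[:,2]
ok=d.reshape(-1)>0
def fit(m,n):
    A=np.c_[xp[m],yp[m],np.ones(m.sum())]; s=np.linalg.lstsq(A,z[m],rcond=None)[0]; r=z[m]-A@s
    print(n,m.sum(),'slope x,y',s[:2].round(4),'z mean',z[m].mean().round(2),'rms',r.std().round(2))
fit(ok&(xp>-37)&(xp<-3)&(abs(yp)>22)&(abs(yp)<60)&(z>28)&(z<45),'bar')
fit(ok&(xp>3)&(xp<37)&(abs(yp)>25)&(abs(yp)<82)&(z>28)&(z<42),'se')
fit(ok&(xp>-120)&(xp<-50)&(abs(yp)<40)&(z>5)&(z<20),'panel')
for lo,hi in((-40,-30),(-30,-20),(-20,-10),(-10,0),(2,12),(12,25),(25,38)):
    m=ok&(xp>lo)&(xp<hi)&(abs(yp)>25)&(abs(yp)<60)&(z>25)&(z<50); print(lo,hi,np.median(z[m]).round(2),m.sum())
E
```

```text
bar 1824 slope x,y [0.0027 0.0008] z mean 36.82 rms 1.02
se 2184 slope x,y [0.0007 0.0007] z mean 33.59 rms 0.6
panel 4968 slope x,y [0.0003 0.0008] z mean 11.53 rms 0.7
-40 -30 36.01 766
-30 -20 36.65 481
-20 -10 36.55 476
-10 0 36.75 460
2 12 33.6 361
12 25 33.62 523
25 38 33.65 480
```

```bash
python3 -c "
from plant import manip
print(manip.sign_off(), manip.get_state()['time_s'])"
```

```text
the job is handed in; nothing more can be done
the job is handed in; nothing more can be done
```

The job is done and handed in at about 42 s of the 72 s limit. `sign_off` reported no verdict, so the checks below are my own.

**What I did:** I laid the silver straightedge on the knob side of the panel. I then pushed it under the rail with the tool leaned, until the contact force against the pins reached about 11 N. I picked up the valve block by its coil with the tool leaned and carried it over the rail. I lowered its studs into the slots with no resistance and slid it against the straightedge to about 14 N. Then I released it and backed the arm clear.

**Last checks, in panel coordinates:**

| Item | Measured | Expected |
|---|---|---|
| Straightedge near edge, x | 0.3 / 0.4 mm | 0 |
| Straightedge far edge, x | 39.4 / 39.0 mm | 40 |
| Pin axes, x | 46.1 / 45.2 mm | 46 |
| Straightedge top, z | 33.6 mm | 34 |
| Block top, z | 36.8 mm | 37 |
| Block top slope, x | 0.003 rad | 0 |
| Block centre, y | about 0.5 mm | 0 |

- **Beaker, bottle and screwdriver:** all three look unmoved in the last top view, and the wrist force is back near zero. I did not measure their positions.
- **What disagreed:** the coil-top dot and the block's lower edge came out 1–1.5 mm off in x, which could have meant a slight tilt. The depth reading of the block's top face showed it level, so I put that down to pixel error.
- **What I could not see:** the pin-to-straightedge contact line is hidden from the camera. Contact there rests on the push forces and the edge positions above.

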